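# Hang up the paddle and pack the bud vases

### The arm

A 6-joint arm with a two-finger parallel gripper is mounted at the origin on the work surface. World frame = base frame: x ahead of the robot, y to its left, z up, the work surface at z = 0. Lengths are in m, angles in rad, forces in N, time in s.
With the tool pointing down it reaches from about 0.225 to 0.875 m from the base axis. Payload 3.4 kg.
Tool frame: the origin (TCP) lies at the very end of the fingers, on their centre line; the grasp point (between the pads) lies 19 mm behind it; z points along the fingers, y is the line along which they close (so a half turn about z gives the same grasp; the last joint's range is limited). The gripper opens to 85 mm and grips with 20 to 120 N. Pads are 22 mm wide; open, the fingers measure 114 mm over their backs; the gripper's body (76 mm by 85 mm) begins 54 mm behind the grasp point. The pads swing forward as they close: fully open they stand 13 mm farther back than shut.
Start: joints at [-1.31, 0.276, 1.505, -0, 1.361, -0.121], TCP at [0.214, -0.534, 0.231] pointing down, gripper open.
Joint ranges: [-2.89, 2.89], [-0.75, 2.08], [0.22, 2.7], [-1.18, 4.32], [0.11, 2.71], [-2.7, 2.7]. Speed limits (rad/s): [2.57, 2.57, 3.14, 3.14, 3.14, 3.14].

### API

Orientations are given as a unit quaternion [w, x, y, z].
In Python, from rig import manip gives the robot as it stands. The module is installed in compiled form; this text tells all that it offers.
- The arm moves only by the tool play_rows, never from a script. Its argument "motion" is a list of rows, each a list of 5 numbers: the shift along the tool's x, y, z in units of 40 mm (1.0 is 40 mm), then the turn about the tool's z in units of 10 degrees (1.0 is 10 degrees), then the finger opening in mm, from 0 to 85.4. A call has 1 to 5 rows; each row is the pose to reach, as a shift and turn from the pose commanded when the call began, along the tool's axes at that moment; what a row does not reach only later rows make up. A row lasts 1/8 s, in which the tool goes at most 62.5 mm and 10.7 degrees, less where a joint would pass 70% of its speed; a pose out of reach is approached as far as the arm can. A call with a gripper value outside its range is refused whole. The fingers move at their own pace and stop on an object; "newtons" is the grip in N (left out, the last holds). Time passes only in rows, so rows that repeat a pose let the fingers close. It gives the time, the measured TCP pose, the force, the opening and the grip force at its end, in the units of the state.
- manip.get_state(): the state, without advancing time (a new reading comes with each control period).
- manip.get_image(name): name is "side" or "top" or "wrist"; returns a dict with "img" (480x640x3 uint8, red, green, blue), "range_z" (480x640 float32, m along the optical axis (not along the pixel's ray), 0 where there is no reading), "fx", "fy", "cx", "cy" (pixels), "R" (3x3) and "t" (3): a world point X has camera coordinates R X + t. Camera axes: x right, y down, z forward; pixel columns grow to the right and rows downward; lengths in m; the calibration is good to about 2 mm. A picture is of the moment at which its call begins.
- manip.sign_off(): hands the job in; it is judged then, once.
The state is a dict: "clock": time; "qpos": joint angles; "qd": joint speeds; "effort": joint torques, N m; "position": TCP position; "ee_rot": TCP orientation; "contact_force": force on the tool from outside, world axes, zero at the start; "moment": the same for the moment, N m; "width": finger opening in m; "gripper_force": force on a finger pad.
Only numpy, scipy, OpenCV 4.12 (cv2) and the standard library are available. Lean on these libraries where they do the work, as an engineer would, in place of code of your own. Each camera call takes 0.05 s, during which the arm holds its last target. There are 200 camera calls.

### The job

The bud vases are to go into the divided crate, but the wooden paddle is lying across it: first hang the paddle by its hole on the sloping peg of the tool stand and let go, so that its blade hangs down. Then stand every bud vase from the bench upright in a free cell of the crate, one per cell, leaving the vases already packed where they are. Do not move the caliper, the lidded pot or the banding wheel.

Things in the scene. Friction and masses are not known exactly. Their poses are not given: they have to be found in the camera images.
- crate: Fixed open plywood crate, 160 (its x) by 314 (its y) by 60 mm high, walls, floor and dividers 6 mm thick, dividers as high as the walls: 2 (along x) by 4 (along y) square cells, 71 mm wide inside, 77 mm apart from centre to centre. Origin: centre of its underside, z up.
- paddle: Flat wooden paddle, 12 mm thick, 110 g, lying flat on the crate at first. Origin: mid-handle, mid-thickness; x points to the eye, z is normal to the faces. Handle 28 mm wide, x -30 to 30 mm; blade 70 wide, x -118 to -28; head 50 mm square, x 28 to 78, with a 28 mm through hole (the eye). Keep fingertips above the crate walls: at most 6 mm below the origin.
- eye (a point): Centre of the paddle's hole, at mid-thickness, 53 mm from the paddle's origin along its x; axes as the paddle's.
- peg: Steel peg, 10 mm thick, 65 mm long, sloping up at 45 degrees, roughly towards the robot, from the front of the fixed tool stand: aluminium post 24 mm square, top 276 mm up, foot 110 x 120 x 16 mm. Origin: its root, on the post's face 235 mm above the bench; z runs along the peg to its tip. A hung paddle slides to the root and its blade swings down before the post.
- cell0 (a point): Centre of the floor of crate cell 0 (crate x -38.5 mm, y -115.5 mm, 6 mm above the crate's underside).
- cell1 (a point): Centre of the floor of crate cell 1 (crate x +38.5 mm, y -115.5 mm, 6 mm above the crate's underside).
- cell2 (a point): Centre of the floor of crate cell 2 (crate x -38.5 mm, y -38.5 mm, 6 mm above the crate's underside).
- cell3 (a point): Centre of the floor of crate cell 3 (crate x +38.5 mm, y -38.5 mm, 6 mm above the crate's underside).
- cell4 (a point): Centre of the floor of crate cell 4 (crate x -38.5 mm, y +38.5 mm, 6 mm above the crate's underside).
- cell5 (a point): Centre of the floor of crate cell 5 (crate x +38.5 mm, y +38.5 mm, 6 mm above the crate's underside).
- cell6 (a point): Centre of the floor of crate cell 6 (crate x -38.5 mm, y +115.5 mm, 6 mm above the crate's underside).
- cell7 (a point): Centre of the floor of crate cell 7 (crate x +38.5 mm, y +115.5 mm, 6 mm above the crate's underside).
- vase0: Grey glazed bud vase standing on the bench, to be packed; may be absent. 110 mm high, 0.22 kg; round belly 58 mm in diameter up to 48 mm height, foot 52 mm, above it a tapering shoulder and a straight neck about 30 mm in diameter from 72 to 110 mm height. Origin: centre of its underside, z up.
- vase1: Grey glazed bud vase standing on the bench, to be packed; may be absent. 110 mm high, 0.22 kg; round belly 58 mm in diameter up to 48 mm height, foot 52 mm, above it a tapering shoulder and a straight neck about 30 mm in diameter from 72 to 110 mm height. Origin: centre of its underside, z up.
- vase2: Grey glazed bud vase standing on the bench, to be packed; may be absent. 110 mm high, 0.22 kg; round belly 58 mm in diameter up to 48 mm height, foot 52 mm, above it a tapering shoulder and a straight neck about 30 mm in diameter from 72 to 110 mm height. Origin: centre of its underside, z up.
- vase3: Grey glazed bud vase standing on the bench, to be packed; may be absent. 110 mm high, 0.22 kg; round belly 58 mm in diameter up to 48 mm height, foot 52 mm, above it a tapering shoulder and a straight neck about 30 mm in diameter from 72 to 110 mm height. Origin: centre of its underside, z up.
- vase4: Grey glazed bud vase standing on the bench, to be packed; may be absent. 110 mm high, 0.22 kg; round belly 58 mm in diameter up to 48 mm height, foot 52 mm, above it a tapering shoulder and a straight neck about 30 mm in diameter from 72 to 110 mm height. Origin: centre of its underside, z up.
- vase5: Grey glazed bud vase standing on the bench, to be packed; may be absent. 110 mm high, 0.22 kg; round belly 58 mm in diameter up to 48 mm height, foot 52 mm, above it a tapering shoulder and a straight neck about 30 mm in diameter from 72 to 110 mm height. Origin: centre of its underside, z up.
- packed0: Bud vase of the same form, already standing in a corner cell of the crate from the start (it fills that cell); may be absent. Origin: centre of its underside. Leave it there.
- packed1: Bud vase of the same form, already standing in a corner cell of the crate from the start (it fills that cell); may be absent. Origin: centre of its underside. Leave it there.
- packed2: Bud vase of the same form, already standing in a corner cell of the crate from the start (it fills that cell); may be absent. Origin: centre of its underside. Leave it there.
- caliper: Bystander: yellow plastic caliper lying on the bench close to the robot, 150 mm long, 8 to 10 mm thick. Origin: middle of its beam's underside.
- lidded_pot: Bystander: lidded ceramic pot, 106 mm in diameter, 109 mm high, beyond the work. Origin: centre of its underside.
- banding_wheel: Bystander: aluminium banding wheel, 190 mm in diameter, 74 mm high, beyond the crate. Origin: centre of its underside.
Mind the look-alikes: they are no part of the job. Leave any blue or orange look-alike of the vase4 alone.

How it is judged:
By the outcome, as a careful person would: the job done as asked, in the order asked, and still so for the second after the job is handed in, with the robot touching nothing.
Of vase0, vase1, vase2, vase3, vase4, vase5 only 4 to 6 are there at a start; the rules pass over those that are not, and their reading is None.
Of packed0, packed1, packed2 only 1 to 2 are there at a start; the rules pass over those that are not, and their reading is None.
At some moment in a run one of vase0, vase1, vase2, vase3, vase4, vase5 may be knocked a few centimetres aside while the robot is not near it.
It also fails if it takes over 210 s, if anything falls off the work surface, if the arm or the gripper's body presses on something with over 40 N, if the wrist force passes 120 N, or if a joint passes its speed limit or range.

## Working session

There is one attempt and no reset: what is moved stays moved. The work goes in short steps, Python scripts to look and compute and a tool call to move; the robot and the scene stay as the last step left them, time stands still between calls to the robot, and variables do not carry over. Pictures are saved under pics/ and viewed, at most 14 in all, crops included, and the job is handed in when it is done.

Besides the shell and the picture viewer there is one more tool, called as name(argument=value, ...) on one line, values as JSON. play_rows: Moves the arm, as the interface text tells. Its arguments: {"type":"object","properties":{"motion":{"type":"array","items":{"type":"array","items":{"type":"number"}}},"newtons":{"type":"number"}},"required":["motion"]}

```bash
mkdir -p pics; cat > h.py <<'E'
import numpy as np, cv2
from rig import manip
def cam(n):
    c=manip.get_image(n); c={k:(np.asarray(v) if k in('img','range_z','R','t') else v) for k,v in c.items()}; return c
def save(c,f,crop=None,s=1):
    im=c['img'][...,::-1]
    if crop: im=im[crop[1]:crop[3],crop[0]:crop[2]]
    cv2.imwrite('pics/'+f,cv2.resize(im,None,fx=s,fy=s,interpolation=cv2.INTER_CUBIC) if s!=1 else im)
def cloud(c):
    v,u=np.mgrid[:480,:640]; z=c['range_z']
    P=np.stack([(u-c['cx'])/c['fx']*z,(v-c['cy'])/c['fy']*z,z],-1)
    W=(P-c['t'])@c['R']; W[z==0]=np.nan; return W
def ray(c,u,v,h):
    d=c['R'].T@np.array([(u-c['cx'])/c['fx'],(v-c['cy'])/c['fy'],1.]); o=-c['R'].T@c['t']
    return o+d*(h-o[2])/d[2]
def proj(c,X):
    p=c['R']@np.asarray(X)+c['t']; return p[0]/p[2]*c['fx']+c['cx'],p[1]/p[2]*c['fy']+c['cy']
def delta(target,yawdeg=None):
    "shift in tool axes / 40 mm"
    s=manip.get_state(); w,x,y,z=s['ee_rot']
    from scipy.spatial.transform import Rotation as Ro
    R=Ro.from_quat([x,y,z,w]).as_matrix()
    return R.T@(np.asarray(target)-s['position'])/.04, R
E
python3 - <<'E'
from h import *
np.set_printoptions(precision=3,suppress=True)
for n in('top','side'):
    c=cam(n); save(c,n+'0.png'); np.savez(n+'0.npz',**c); print(n,-c['R'].T@c['t'],c['R'][2],c['fx'])
s=manip.get_state(); print(s); print(delta([0,0,0])[1])
E
```

```text
top [0.345 0.06  1.343] [ 0.181 -0.006 -0.984] 572.421949089277
side [0.412 0.862 1.072] [ 0.113 -0.657 -0.746] 520.1000980067856
{'clock': 0.1, 'qpos': array([-1.31 ,  0.277,  1.506, -0.   ,  1.361, -0.121]), 'qd': array([-0.001, -0.   , -0.004, -0.   , -0.   ,  0.001]), 'effort': array([  0.001, -41.77 , -24.641,  -0.   ,   0.006,  -0.   ]), 'position': array([ 0.214, -0.533,  0.231]), 'ee_rot': array([-0.001,  0.982,  0.19 , -0.   ]), 'contact_force': array([ 0.458,  0.366, -0.678]), 'moment': array([ 0.014, -0.039, -0.043]), 'gripper_force': 0.0, 'width': 0.08531041198188899}
[[ 0.928  0.373 -0.   ]
 [ 0.373 -0.928  0.002]
 [ 0.    -0.002 -1.   ]]
```

View pics/top0.png

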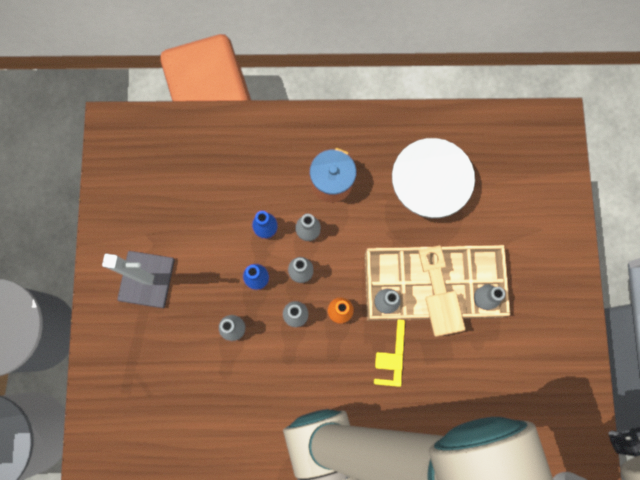

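View pics/side0.png

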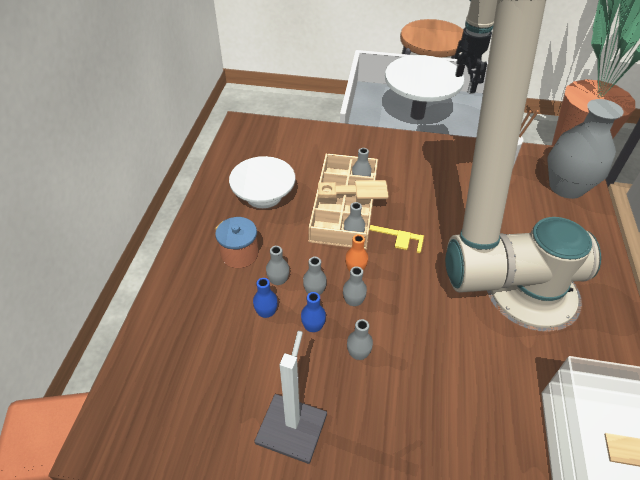

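```bash
cat > seg.py <<'E'
from h import *
np.set_printoptions(precision=3,suppress=True)
def vases(c,zs=(.085,.12)):
    W=cloud(c); hsv=cv2.cvtColor(c['img'],cv2.COLOR_RGB2HSV)
    m=((W[...,2]>zs[0])&(W[...,2]<zs[1])&(W[...,0]>.1)&(W[...,0]<.75)&(np.abs(W[...,1])<.7)).astype(np.uint8)
    n,l,st,ce=cv2.connectedComponentsWithStats(m)
    for i in range(1,n):
        if st[i,4]<15: continue
        p=W[l==i]; u,v=st[i,0]+st[i,2]/2,st[i,1]+st[i,3]/2
        mm=(p.min(0)+p.max(0))/2
        print(ce[i].round(),st[i,2:],'cen',p.mean(0),'mid',mm,'hsv',np.median(hsv[l==i],0))
E
python3 - <<'E'
from seg import *
for n in('top','side'):
    c=dict(np.load(n+'0.npz')); print(n); vases(c,(.09,.12))
    W=cloud(c)
    # stand
    m=(W[...,1]>.4)&(W[...,2]>.18)&(W[...,2]<.32)&(np.abs(W[...,0]-.4)<.3)&(W[...,1]<.75)
    P=W[m]; print(len(P),P.min(0),P.max(0)); v,u=np.where(m); 
    for z in np.arange(.19,.31,.01):
        k=abs(P[:,2]-z)<.005
        if k.sum(): print(round(z,3),k.sum(),P[k].mean(0),P[k].min(0)[:2],P[k].max(0)[:2])
c=dict(np.load('top0.npz')); save(c,'crop1.png',(70,210,360,360),2.7)
E
```

```text
top
[333. 184.] [ 44  18 513] cen [0.734 0.011 0.094] mid [0.731 0.011 0.095] hsv [105. 112. 210.]
[262. 218.] [ 14  15 164] cen [0.651 0.17  0.109] mid [0.653 0.171 0.104] hsv [111.  176.  185.5]
[308. 221.] [ 14  15 163] cen [0.644 0.069 0.11 ] mid [0.645 0.069 0.103] hsv [ 93.   9. 147.]
[300. 264.] [ 14  14 162] cen [0.546 0.087 0.11 ] mid [0.546 0.087 0.105] hsv [ 90.   10.  149.5]
[253. 272.] [ 14  15 163] cen [0.531 0.189 0.11 ] mid [0.531 0.19  0.103] hsv [110. 179. 196.]
[141. 275.] [14 13 59] cen [0.526 0.433 0.104] mid [0.528 0.44  0.105] hsv [ 84.   8. 131.]
[496. 293.] [ 17  15 188] cen [ 0.478 -0.337  0.113] mid [ 0.479 -0.339  0.106] hsv [ 90.  11. 136.]
[391. 297.] [ 15  15 164] cen [ 0.471 -0.109  0.115] mid [ 0.472 -0.11   0.105] hsv [ 90.   11.  148.5]
[342. 307.] [ 14  15 163] cen [ 0.452 -0.003  0.11 ] mid [ 0.453 -0.003  0.107] hsv [ 15. 193. 234.]
[294. 311.] [ 14  15 162] cen [0.445 0.099 0.11 ] mid [0.445 0.098 0.106] hsv [ 94.   11.  146.5]
[227. 326.] [ 15  14 169] cen [0.415 0.242 0.11 ] mid [0.415 0.243 0.107] hsv [ 90.   9. 153.]
415 [0.516 0.4   0.18 ] 
[... 1644 characters left out ...]

[291. 408.] [ 15  17 100] cen [0.526 0.452 0.105] mid [0.528 0.447 0.105] hsv [ 72.   7. 182.]
698 [0.515 0.4   0.18 ] [0.543 0.458 0.28 ]
0.19 44 [0.526 0.453 0.19 ] [0.516 0.438] [0.541 0.458]
0.2 43 [0.526 0.452 0.2  ] [0.516 0.437] [0.542 0.458]
0.21 44 [0.528 0.452 0.21 ] [0.516 0.436] [0.542 0.457]
0.22 42 [0.525 0.452 0.22 ] [0.515 0.436] [0.541 0.458]
0.23 47 [0.527 0.452 0.23 ] [0.515 0.435] [0.54  0.458]
0.24 50 [0.526 0.452 0.24 ] [0.516 0.437] [0.542 0.458]
0.25 60 [0.526 0.446 0.251] [0.516 0.415] [0.542 0.457]
0.26 87 [0.525 0.433 0.26 ] [0.516 0.402] [0.541 0.458]
0.27 117 [0.526 0.436 0.271] [0.516 0.4  ] [0.543 0.457]
0.28 146 [0.529 0.444 0.277] [0.516 0.4  ] [0.541 0.457]
```

View pics/crop1.png

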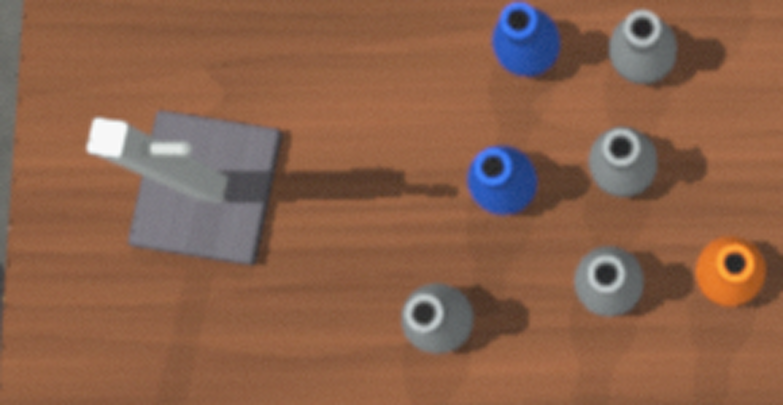

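```bash
python3 - <<'E'
from seg import *
for n in('top','side'):
    c=dict(np.load(n+'0.npz')); W=cloud(c); print(n)
    m=(W[...,1]>.36)&(W[...,1]<.426)&(W[...,2]>.225)&(W[...,2]<.32)&(np.abs(W[...,0]-.53)<.06)
    P=W[m]
    for y in np.arange(.38,.43,.006):
        k=abs(P[:,1]-y)<.003
        if k.sum(): print(round(y,3),k.sum(),'mean',P[k].mean(0),'x',P[k,0].min(),P[k,0].max(),'zmax',P[k,2].max())
    m=(W[...,2]>.272)&(W[...,1]>.425)&(W[...,1]<.47)&(np.abs(W[...,0]-.53)<.05)
    r=cv2.minAreaRect((W[m][:,:2]*1000).astype(np.float32)); print('post top',r, W[m][:,2].mean())
    m=(W[...,2]>.008)&(W[...,2]<.024)&(W[...,1]>.33)&(W[...,1]<.52)&(np.abs(W[...,0]-.53)<.12)
    r=cv2.minAreaRect((W[m][:,:2]*1000).astype(np.float32)); print('foot',r)
    # paddle
    img=c['img']; 
    m=(W[...,2]>.068)&(W[...,2]<.085)&(W[...,1]>-.4)&(W[...,1]<-.05)&(W[...,0]>.38)&(W[...,0]<.65)
    hsv=cv2.cvtColor(img,cv2.COLOR_RGB2HSV); m&=hsv[...,1]>60
    m=m.astype(np.uint8); k,l,st,ce=cv2.connectedComponentsWithStats(m)
    i=1+np.argmax(st[1:,4]); P=W[l==i]; print('paddle',len(P),P[:,2].mean(),P[:,2].std())
    r=cv2.minAreaRect((P[:,:2]*1000).astype(np.float32)); print(r,cv2.boxPoints(r)/1000)
    # hole
    m=np.uint8(l==i); cs,h=cv2.findContours(m,cv2.RETR_CCOMP,cv2.CHAIN_APPROX_NONE)
    for q,hh in zip(cs,h[0]):
        if hh[3]>=0 and len(q)>8:
            (u,v),rad=cv2.minEnclosingCircle(q); print('hole',u,v,rad,ray(c,u,v,P[:,2].mean()))
    m=(W[...,2]>.05)&(W[...,2]<.066)&(W[...,1]>-.45)&(W[...,1]<-.0)&(W[...,0]>.38)&(W[...,0]<.65)&(hsv[...,1]>60)
    r=cv2.minAreaRect((W[m][:,:2]*1000).astype(np.float32)); print('crate',r)
E
```

```text
top
0.38 1 mean [0.523 0.382 0.282] x 0.5232080206606908 0.5232080206606908 zmax 0.2824810855985219
0.386 19 mean [0.52  0.386 0.281] x 0.5162285422717943 0.5259049317729925 zmax 0.28760413337802004
0.392 14 mean [0.521 0.392 0.28 ] x 0.516570591268984 0.5267912837076204 zmax 0.283822731567338
0.398 14 mean [0.522 0.398 0.274] x 0.5172834384938297 0.5272130189438223 zmax 0.2773188697522338
0.404 11 mean [0.523 0.404 0.267] x 0.5186081009576564 0.5286274852150474 zmax 0.27281934835587573
0.41 13 mean [0.523 0.41  0.262] x 0.5196173451129775 0.5291480254226488 zmax 0.26645789422450133
0.416 10 mean [0.525 0.416 0.255] x 0.5206896502245733 0.5306627820092203 zmax 0.26052865175017165
0.422 11 mean [0.525 0.421 0.25 ] x 0.5215154683257841 0.5288645909819774 zmax 0.2547173299075746
0.428 2 mean [0.526 0.426 0.248] x 0.525293311870765 0.5275625809015512 zmax 0.24845355325725532
post top ((529.8145141601562, 441.1224060058594), (25.97379493713379, 23.990312576293945), 78.596923828125) 0.2765488606652867
foot ((528.009521484375, 425.5173645019531), (232.0061492919922, 180.61997985839844), 1.1
[... 1144 characters left out ...]
.2570432498480703
post top ((528.93701171875, 444.13079833984375), (25.514856338500977, 24.06171417236328), 79.4203109741211) 0.2760263504278712
foot ((527.052734375, 452.2654724121094), (111.30911254882812, 128.24508666992188), 81.03711700439453)
paddle 863 0.07230499464527479 0.0021235425978037067
((490.392333984375, -221.88865661621094), (195.50653076171875, 73.46137237548828), 10.719831466674805) [[ 0.388 -0.204]
 [ 0.401 -0.276]
 [ 0.593 -0.24 ]
 [ 0.58  -0.168]]
hole 326.5 188.0 5.590270042419434 [ 0.563 -0.209  0.072]
hole 369.0 182.5 13.009712219238281 [ 0.447 -0.253  0.072]
crate ((492.97589111328125, -192.75967407226562), (198.29141235351562, 383.3494873046875), 0.6147582530975342)
```

```bash
cat >> h.py <<'E'
def legs(wps):
    "each waypoint x,y,z,heading(deg of tool x, None=keep); prints shift from the previous one"
    s=manip.get_state(); p=np.array(s['position']); R=delta(p)[1]; h=np.degrees(np.arctan2(R[1,0],R[0,0]))
    print('now',p.round(4),'h',round(h,2),'w',round(s['width'],4),'t',s['clock'],'F',np.round(s['contact_force'],2))
    for x,y,z,g in wps:
        a=np.radians(h); d=np.array([x,y,z])-p
        t=np.array([d[0]*np.cos(a)+d[1]*np.sin(a), d[0]*np.sin(a)-d[1]*np.cos(a), -d[2]])/.04
        g=h if g is None else g; turn=-((g-h+180)%360-180)
        print((x,y,z),g,'->',t.round(2),round(turn/10,2),'rows',round(max(np.linalg.norm(d)/.0625,abs(turn)/10.7),1))
        p=np.array([x,y,z]); h=g
E
python3 - <<'E'
from h import *
legs([(.36,-.378,.21,None),(.496,-.223,.18,11.1),(.496,-.223,.10,None)])
E
```

```text
now [ 0.2141 -0.5331  0.2305] h 21.88 w 0.0853 t 0.1 F [ 0.46  0.37 -0.68]
(0.36, -0.378, 0.21) 21.876738581426977 -> [ 4.83 -2.24  0.51] -0.0 rows 3.4
(0.496, -0.223, 0.18) 11.1 -> [ 4.6  -2.33  0.75] 1.08 rows 3.3
(0.496, -0.223, 0.1) 11.1 -> [0. 0. 2.] -0.0 rows 1.3
```

play_rows(motion=[[1.2,-0.56,0.1,0,85],[2.4,-1.12,0.25,0,85],[3.6,-1.68,0.4,0,85],[4.83,-2.24,0.51,0,85]])

```text
clock: 0.6
position: [0.3609, -0.377, 0.2103]
ee_rot: [-0.0, 0.982, 0.189, -0.0]
contact_force: [-0.3, -0.2, -0.3]
width: 0.0851
gripper_force: 0.0
```

play_rows(motion=[[1.15,-0.58,0.2,0.3,85],[2.3,-1.16,0.4,0.6,85],[3.45,-1.74,0.6,0.9,85],[4.6,-2.33,0.75,1.08,85],[4.6,-2.33,0.75,1.08,85]])

```text
clock: 1.23
position: [0.4975, -0.2204, 0.1799]
ee_rot: [-0.001, 0.995, 0.099, -0.0]
contact_force: [-0.2, -1.4, 0.4]
width: 0.0846
gripper_force: 0.0
```

```bash
python3 - <<'E'
from seg import *
c=cam('wrist'); W=cloud(c); save(c,'w1.png'); np.savez('w1.npz',**c)
legs([(.496,-.223,.10,11.1)])
m=(W[...,2]>.066)&(W[...,2]<.08)&(W[...,1]>-.3)&(W[...,1]<-.15)&(W[...,0]>.36)&(W[...,0]<.65)
P=W[m]; print(len(P),P[:,2].mean(),cv2.minAreaRect((P[:,:2]*1000).astype(np.float32)))
d=np.array([np.cos(np.radians(11.1)),np.sin(np.radians(11.1))]); s=P[:,:2]@d; t=P[:,:2]@np.array([-d[1],d[0]])
for q in np.arange(s.min(),s.max(),.012):
    k=abs(s-q)<.006; print(round(q,3),k.sum(),t[k].min(),t[k].max(),(t[k].min()+t[k].max())/2)
print(s.min(),s.max())
E
```

```text
now [ 0.496 -0.222  0.18 ] h 11.28 w 0.0852 t 1.275 F [-0.41 -0.56 -0.72]
(0.496, -0.223, 0.1) 11.1 -> [-0.02  0.02  2.  ] 0.02 rows 1.3
16629 0.07151819685476529 ((491.709228515625, -224.3580322265625), (195.38291931152344, 70.15435791015625), 11.088831901550293)
0.342 403 -0.3488227765153577 -0.279785910560021 -0.3143043435376893
0.354 1122 -0.34957135909048065 -0.27997956733872686 -0.31477546321460376
0.366 1164 -0.34968571261405246 -0.2797570864186057 -0.31472139951632905
0.378 1207 -0.3495390893084342 -0.2797356278577635 -0.3146373585830988
0.39 1249 -0.3498922881043351 -0.28025282415934716 -0.31507255613184115
0.402 1301 -0.34977097412711106 -0.2797405696018131 -0.3147557718644621
0.414 1357 -0.34983331183414457 -0.2801927870901483 -0.3150130494621464
0.426 1491 -0.3495869414030208 -0.27979588311656023 -0.3146914122597905
0.438 590 -0.3289371710267375 -0.3009673521891926 -0.3149522616079651
0.45 623 -0.32881361558913674 -0.3010525207778851 -0.3149330681835109
0.462 648 -0.32903758098645786 -0.30116645030630396 -0.3151020156463809
0.474 678 -0.3289291947766362 -0.301244113176672 -0.3150866539766541
0.486 913 -0.3399985643803378 -0.29055033322511387 -0.3152744488027258
0.498 1140 -0.34019547487835583 -0.29015116978885563 -0.31517332233360573
0.51 641 -0.3402409487464065 -0.2902037668767441 -0.31522235781157526
0.522 907 -0.34023377022438367 -0.29052272586539774 -0.3153782480448907
0.534 1195 -0.34033969365237604 -0.29026340832445874 -0.3153015509884174
0.34162517820331023 0.5370087778188675
```

View pics/w1.png

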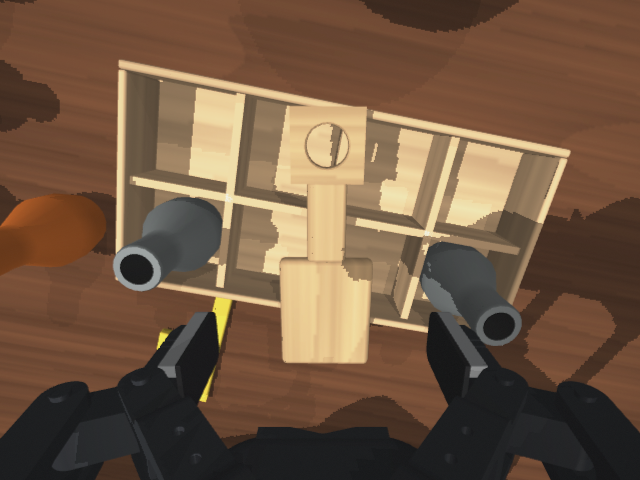

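play_rows(motion=[[-0.05,0.04,1.2,0.03,85],[-0.05,0.04,2.4,0.03,85],[-0.05,0.04,2.97,0.03,85],[-0.05,0.04,2.97,0.03,20],[-0.05,0.04,2.97,0.03,20]], newtons=35)

```text
clock: 1.9
position: [0.4947, -0.2266, 0.0631]
ee_rot: [0.001, 0.996, 0.093, 0.001]
contact_force: [0.1, -0.2, -0.5]
width: 0.0637
gripper_force: 38.6
```

play_rows(motion=[[0,0,0,0,20],[0,0,0,0,20],[0,0,0,0,20],[0,0,0,0,20]])

```text
clock: 2.4
position: [0.4947, -0.2255, 0.0624]
ee_rot: [0.0, 0.996, 0.094, 0.0]
contact_force: [-0.2, -1.2, 0.9]
width: 0.0634
gripper_force: 38.7
```

play_rows(motion=[[0,0,0,0,85],[0,0,0,0,85],[0,0,-0.6,0,85],[0,0,-0.6,0,85]])

```text
clock: 2.9
position: [0.4958, -0.2262, 0.0875]
ee_rot: [0.001, 0.996, 0.094, 0.002]
contact_force: [-0.3, -0.0, 0.6]
width: 0.0851
gripper_force: 0.0
```

```bash
cat >> seg.py <<'E'
def paddle(c,a=11.1,top=(.066,.08)):
    W=cloud(c); m=(W[...,2]>top[0])&(W[...,2]<top[1])&(W[...,1]>-.3)&(W[...,1]<-.15)&(W[...,0]>.36)&(W[...,0]<.65)
    P=W[m]; print(len(P),P[:,2].mean(),cv2.minAreaRect((P[:,:2]*1000).astype(np.float32)))
    d=np.array([np.cos(np.radians(a)),np.sin(np.radians(a))]); n=np.array([-d[1],d[0]]); s=P[:,:2]@d; t=P[:,:2]@n
    for lo,hi in((.444,.476),(.49,.53),(.35,.42)):
        k=(s>lo)&(s<hi); print('mid t',(t[k].min()+t[k].max())/2,t[k].min(),t[k].max())
    print('s',s.min(),s.max(),'origin',(s.max()-.078)*d+(t[k].min()+t[k].max())/2*n)
E
python3 - <<'E'
from seg import *
legs([])
c=cam('wrist'); save(c,'w2.png'); paddle(c)
E
```

```text
now [ 0.496 -0.226  0.087] h 10.78 w 0.0851 t 2.9 F [-0.34 -0.03  0.64]
33273 0.0715048979225315 ((503.7242431640625, -224.4656524658203), (177.70936584472656, 70.34110260009766), 10.386651992797852)
mid t -0.3172263395929223 -0.3313415590319801 -0.3031111201538645
mid t -0.31762535398489034 -0.3427938836754625 -0.29245682429431813
mid t -0.316647496571284 -0.3518984419185605 -0.28139655122400753
s 0.3622033860339103 0.5398468007225888 origin [ 0.514 -0.222]
```

View pics/w2.png

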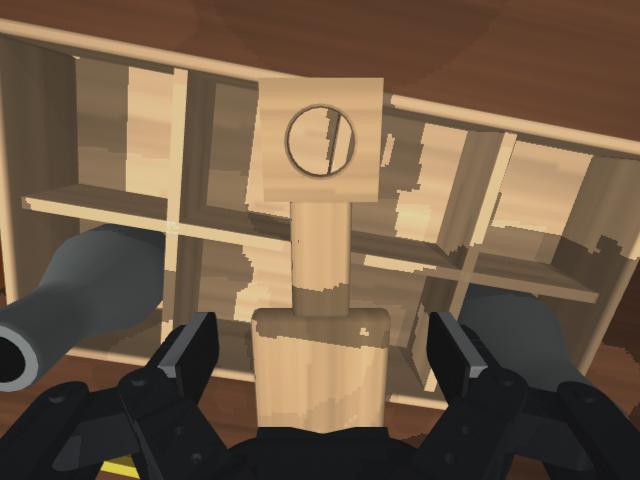

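play_rows(motion=[[0.46,-0.01,0,0.03,85],[0.46,-0.01,0.4,0.03,85],[0.46,-0.01,0.66,0.03,85],[0.46,-0.01,0.66,0.03,20],[0.46,-0.01,0.66,0.03,20]], newtons=35)

```text
clock: 3.58
position: [0.5123, -0.2216, 0.0594]
ee_rot: [-0.0, 0.996, 0.091, -0.0]
contact_force: [-0.5, 0.3, -0.0]
width: 0.0509
gripper_force: 0.0
```

play_rows(motion=[[0,0,0,0,20],[0,0,0,0,20],[0,0,0,0,20],[0,0,0,0,20]])

```text
clock: 4.08
position: [0.5128, -0.2219, 0.0603]
ee_rot: [0.0, 0.996, 0.091, 0.0]
contact_force: [1.0, -0.5, 2.8]
width: 0.027
gripper_force: 35.5
```

```bash
python3 - <<'E'
from h import *
legs([(.5128,-.2219,.2,None),(.51,-.06,.26,35),(.505,.10,.294,60),(.5,.2605,.294,81)])
E
```

```text
now [ 0.5128 -0.2219  0.0603] h 10.47 w 0.027 t 4.075 F [ 0.97 -0.48  2.8 ]
(0.5128, -0.2219, 0.2) 10.473943088511374 -> [-0.   -0.   -3.49] -0.0 rows 2.2
(0.51, -0.06, 0.26) 35 -> [ 0.67 -3.99 -1.5 ] -2.45 rows 2.8
(0.505, 0.1, 0.294) 60 -> [ 2.19 -3.35 -0.85] -2.5 rows 2.6
(0.5, 0.2605, 0.294) 81 -> [ 3.41 -2.11 -0.  ] -2.1 rows 2.6
```

play_rows(motion=[[0,0,-0.3,0,20],[0,0,-1.1,0,20],[0,0,-2,0,20],[0,0,-2.9,0,20],[0,0,-3.5,0,20]])

```text
clock: 4.7
position: [0.5128, -0.2216, 0.202]
ee_rot: [0.001, 0.996, 0.091, 0.001]
contact_force: [0.6, -0.6, -0.1]
width: 0.027
gripper_force: 35.0
```

play_rows(motion=[[0.1,-0.6,-0.2,-0.4,20],[0.25,-1.5,-0.6,-0.9,20],[0.42,-2.5,-1,-1.5,20],[0.55,-3.3,-1.3,-2,20],[0.67,-4,-1.5,-2.45,20]])

```text
clock: 5.32
position: [0.5094, -0.0579, 0.2608]
ee_rot: [0.0, 0.953, 0.302, 0.0]
contact_force: [0.0, -0.7, -1.0]
width: 0.027
gripper_force: 34.9
```

play_rows(motion=[[0.4,-0.7,-0.2,-0.5,20],[0.8,-1.4,-0.4,-1,20],[1.3,-2,-0.6,-1.5,20],[1.75,-2.7,-0.75,-2,20],[2.2,-3.35,-0.85,-2.5,20]])

```text
clock: 5.95
position: [0.5046, 0.102, 0.2944]
ee_rot: [0.0, 0.865, 0.501, 0.0]
contact_force: [0.3, -0.1, -1.7]
width: 0.027
gripper_force: 34.9
```

play_rows(motion=[[0.8,-0.5,0,-0.5,20],[1.6,-1,0,-1,20],[2.4,-1.5,0,-1.5,20],[3,-1.85,0,-1.9,20],[3.41,-2.11,0,-2.1,20]])

```text
clock: 6.58
position: [0.4997, 0.2624, 0.2938]
ee_rot: [-0.0, 0.76, 0.65, -0.0]
contact_force: [0.5, 0.4, -0.6]
width: 0.0272
gripper_force: 34.9
```

play_rows(motion=[[0,0,0,0,20],[0,0,0,0,20],[0,0,0,0,20]])

```text
clock: 6.95
position: [0.5003, 0.2602, 0.2938]
ee_rot: [0.0, 0.761, 0.649, -0.0]
contact_force: [0.7, -0.4, -1.6]
width: 0.0269
gripper_force: 34.9
```

```bash
python3 - <<'E'
from seg import *
legs([])
c=cam('wrist'); save(c,'w3.png'); np.savez('w3.npz',**c); c2=cam('side'); np.savez('side3.npz',**c2)
E
```

```text
now [0.5   0.26  0.294] h 80.89 w 0.0269 t 6.95 F [ 0.68 -0.44 -1.6 ]
```

View pics/w3.png

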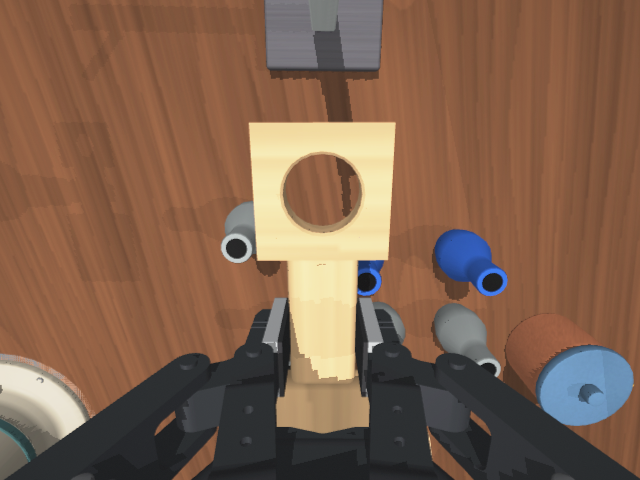

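```bash
cat >> seg.py <<'E'
def plane(P):
    c=P.mean(0); u,s,v=np.linalg.svd(P-c); n=v[2]*np.sign(v[2,2]); return c,n,s[2]/len(P)**.5
def head(c,T,h,z0=.25,z1=.36,slo=.03,shi=.085):
    "paddle head points: T tcp, h heading deg"
    W=cloud(c); a=np.radians(h); d=np.array([np.cos(a),np.sin(a)]); n=np.array([-d[1],d[0]])
    S=(W[...,:2]-T[:2])@d; L=(W[...,:2]-T[:2])@n; hsv=cv2.cvtColor(c['img'],cv2.COLOR_RGB2HSV)
    m=(S>slo)&(S<shi)&(abs(L)<.04)&(W[...,2]>z0)&(W[...,2]<z1)&(hsv[...,1]>50)
    P=W[m]; cc,nn,r=plane(P); k=abs((P-cc)@nn)<.002; P=P[k]; cc,nn,r=plane(P)
    s=(P[:,:2]-T[:2])@d; l=(P[:,:2]-T[:2])@n
    print('head',len(P),'s',s.min(),s.max(),'l',l.min(),l.max(),'c',cc,'n',nn,'slope along d',np.degrees(np.arctan2(-(nn[:2]@d),nn[2])),'lat',np.degrees(np.arctan2(-(nn[:2]@n),nn[2])),'res',r)
    cs,hh=cv2.findContours(np.uint8(m),cv2.RETR_CCOMP,cv2.CHAIN_APPROX_NONE)
    for q,g in zip(cs,hh[0]):
        if g[3]>=0 and len(q)>12:
            (u,v),ax,_=cv2.fitEllipse(q); D=c['R'].T@np.array([(u-c['cx'])/c['fx'],(v-c['cy'])/c['fy'],1.]); o=-c['R'].T@c['t']
            X=o+D*((cc-o)@nn)/(D@nn); print('hole px',u,v,ax,'top-face centre',X,'s,l',(X[:2]-T[:2])@d,(X[:2]-T[:2])@n)
    return m,P
E
python3 - <<'E'
from seg import *
T=np.array([.5003,.2602,.2938]); h=80.89
for f in('w3','side3'):
    c=dict(np.load(f+'.npz')); print(f); head(c,T,h)
    W=cloud(c); m=(W[...,2]>.2)&(W[...,2]<.3)&(W[...,1]>.37)&(W[...,1]<.5)&(abs(W[...,0]-.525)<.05)
    v,u=np.where(m); print(m.sum(), (u.min(),u.max(),v.min(),v.max()) if m.sum() else '')
c=cam('top'); np.savez('top3.npz',**c); print('top'); head(c,T,h); save(c,'t3.png',(60,180,380,420),2.4)
E
```

```text
w3
head 13992 s 0.030002077575054447 0.07949807733023898 l -0.024537555019118494 0.02589146850086279 c [0.509 0.316 0.305] n [ 0.001 -0.002  1.   ] slope along d 0.12905522490530844 lat 0.05811268328740428 res 0.0006388986614692388
hole px 322.1116943359375 189.32827758789062 (72.65934753417969, 74.6617431640625) top-face centre [0.509 0.316 0.305] s,l 0.056514743193588714 0.0006989706496771035
2 (np.int64(323), np.int64(324), np.int64(0), np.int64(0))
side3
head 319 s 0.03000091478428484 0.08253113024317654 l -0.023429295246729848 0.027597198708435793 c [0.507 0.314 0.305] n [0.006 0.028 1.   ] slope along d -1.6546333252677792 lat 0.06281218570210793 res 0.001069362741143257
hole px 313.400146484375 293.1897277832031 (10.261459350585938, 15.726335525512695) top-face centre [0.507 0.319 0.305] s,l 0.05921074851712697 0.0028344295700079582
669 (np.int64(279), np.int64(302), np.int64(331), np.int64(388))
top
head 57 s 0.04424979497416873 0.07965997405933642 l 0.010727370586537527 0.02518762523871718 c [0.491 0.327 0.306] n [-0.482  0.188  0.856] slope along d -7.266070575533089 lat -30.557843060948024 res 0.0009708171938055005
```

View pics/t3.png

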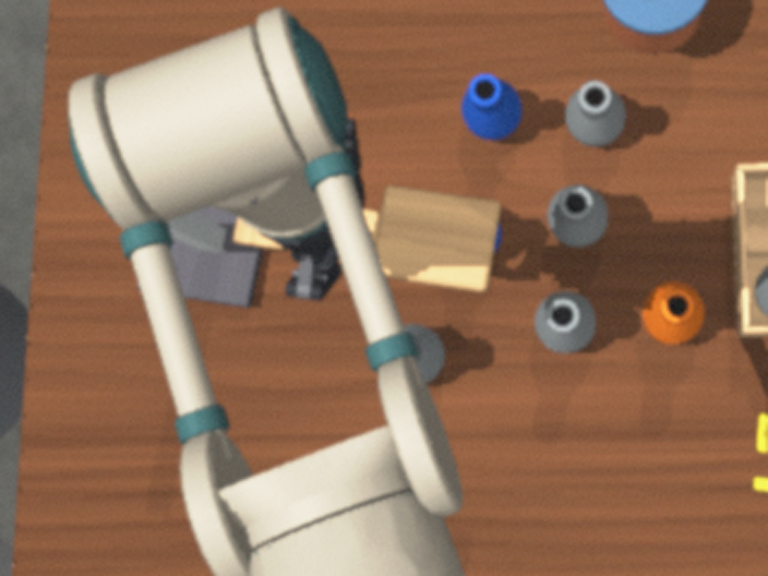

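play_rows(motion=[[-0.5,0,-0.3,0,20],[-1.1,0,-0.7,0,20],[-1.75,0,-1,0,20],[-1.75,0,-1,0,20],[-1.75,0,-1,0,20]])

```text
clock: 7.72
position: [0.4892, 0.1918, 0.334]
ee_rot: [-0.0, 0.761, 0.649, 0.0]
contact_force: [-0.3, 0.4, -0.4]
width: 0.0271
gripper_force: 35.0
```

```bash
cat >> seg.py <<'E'
def peg(c):
    W=cloud(c); hsv=cv2.cvtColor(c['img'],cv2.COLOR_RGB2HSV)
    m=(W[...,1]>.36)&(W[...,1]<.428)&(W[...,2]>.225)&(W[...,2]<.30)&(np.abs(W[...,0]-.525)<.04)&(hsv[...,1]<60)
    P=W[m]; print(len(P),P.min(0),P.max(0))
    for y in np.arange(.378,.43,.006):
        k=abs(P[:,1]-y)<.003
        if k.sum()>2: print(round(y,3),k.sum(),'mean',P[k].mean(0),'x',P[k,0].min(),P[k,0].max(),(P[k,0].min()+P[k,0].max())/2,'y+z max',(P[k,2]+P[k,1]).max())
    m=(W[...,2]>.270)&(W[...,1]>.425)&(W[...,1]<.47)&(np.abs(W[...,0]-.53)<.05)
    if m.sum()>10: print('post top',cv2.minAreaRect((W[m][:,:2]*1000).astype(np.float32)),W[m][:,2].mean())
    m=(W[...,2]>.1)&(W[...,2]<.225)&(W[...,1]>.40)&(W[...,1]<.47)&(np.abs(W[...,0]-.53)<.03)
    if m.sum()>10: print('face',plane(W[m]))
    return P
E
python3 - <<'E'
from seg import *
s=manip.get_state(); legs([])
c=cam('wrist'); np.savez('w4.npz',**c); save(c,'w4.png',(200,0,440,240),2.4)
peg(c); head(c,s['position'],80.89,.29,.40)
E
```

```text
now [0.489 0.192 0.334] h 80.93 w 0.0271 t 7.725 F [-0.31  0.39 -0.4 ]Traceback (most recent call last):
  File "<stdin>", line 4, in <module>
  File "seg.py", line 38, in peg
    P=W[m]; print(len(P),P.min(0),P.max(0))
                         ~~~~~^^^
    return umr_minimum(a, axis, None, out, keepdims, initial, where)
ValueError: zero-size array to reduction operation minimum which has no identity
```

View pics/w4.png

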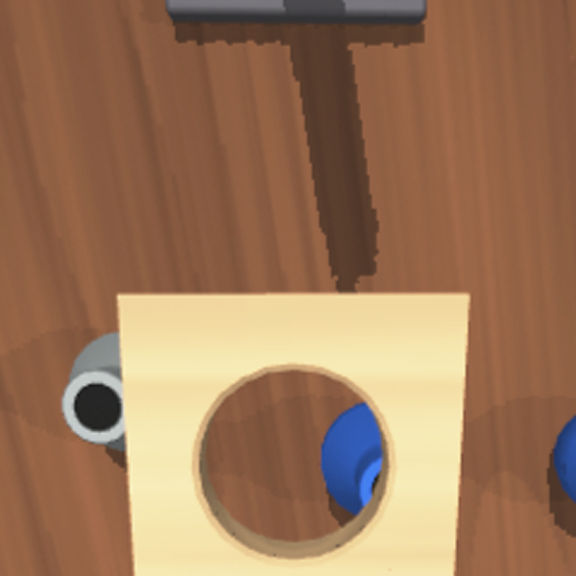

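```bash
python3 - <<'E'
from seg import *
c=dict(np.load('w4.npz')); T=np.array([.489,.192,.334]); a=np.radians(80.93); d=np.array([np.cos(a),np.sin(a),0])
o=-c['R'].T@c['t']; print('cam rel s',(o-T)@d,'z',o[2]-T[2],'axis',c['R'][2],c['fx'],c['cy'])
for dz in(.011,-.01,-.03,-.05,-.08,-.11):
    X=ray(c,320,5,T[2]+dz); print(dz,'s at top row',(X-T)@d)
head(c,T,80.93,.29,.40)
E
```

```text
cam rel s 0.07691430079850083 z 0.14226424523808012 axis [-0.048 -0.3   -0.953] 363.6460244879343 245.3281347433036
0.011 s at top row 0.11400137997016913
-0.01 s at top row 0.1199346686672735
-0.03 s at top row 0.12558541980737287
-0.05 s at top row 0.13123617094747222
-0.08 s at top row 0.13971229765762133
-0.11 s at top row 0.14818842436777038
head 13943 s 0.030000120199150375 0.0793417667367815 l -0.024771008970038876 0.025770747368770885 c [0.497 0.248 0.345] n [-0.    -0.003  1.   ] slope along d 0.15721677817403348 lat 0.00964972375606543 res 0.0006358799990250452
hole px 322.2407531738281 189.34841918945312 (72.5853500366211, 74.9501724243164) top-face centre [0.497 0.248 0.345] s,l 0.05634584293098983 0.0004722247604711615
```

play_rows(motion=[[0.6,0,0,0,20],[1.3,0,0.2,0,20],[2,0,0.5,0,20],[2.68,0,0.72,0,20],[2.68,0,0.72,0,20]])

```text
clock: 8.4
position: [0.5055, 0.2998, 0.3028]
ee_rot: [-0.001, 0.76, 0.65, -0.002]
contact_force: [-0.7, -0.3, -1.3]
width: 0.0271
gripper_force: 35.0
```

play_rows(motion=[[0,0,0,0,20],[0,0,0,0,20]])

```text
clock: 8.65
position: [0.5061, 0.2973, 0.3053]
ee_rot: [0.0, 0.761, 0.649, 0.0]
contact_force: [1.3, 0.2, -0.9]
width: 0.027
gripper_force: 35.0
```

```bash
python3 - <<'E'
from seg import *
s=manip.get_state(); legs([])
c=cam('wrist'); np.savez('w5.npz',**c); save(c,'w5.png',(200,0,440,240),2.4)
head(c,s['position'],80.93,.29,.40);peg(c)
c=cam('side'); np.savez('side5.npz',**c); print('side'); head(c,s['position'],80.93,.29,.40);peg(c)
E
```

```text
now [0.506 0.297 0.305] h 80.95 w 0.027 t 8.65 F [ 1.26  0.18 -0.9 ]
head 14023 s 0.03000357244653176 0.0795510606014546 l -0.024418597269358053 0.02593738926699586 c [0.514 0.353 0.317] n [-0.    -0.003  1.   ] slope along d 0.1622490061838137 lat 0.00682285332396909 res 0.0006389832675212486
hole px 322.1361999511719 189.3081512451172 (72.6418685913086, 74.69768524169922) top-face centre [0.514 0.353 0.317] s,l 0.0565690416278341 0.0007773450838349395
2028 [0.516 0.382 0.238] [0.532 0.428 0.285]
0.384 238 mean [0.52  0.385 0.281] x 0.5155961164232533 0.525251813754647 0.5204239650889502 y+z max 0.6714670461412815
0.39 329 mean [0.521 0.39  0.281] x 0.5157443702147991 0.5263259577248791 0.5210351639698392 y+z max 0.6737457094380921
0.396 308 mean [0.522 0.396 0.275] x 0.5166104495532208 0.5274388499050028 0.5220246497291118 y+z max 0.6736554651420323
0.402 264 mean [0.523 0.402 0.269] x 0.5174634250693485 0.5279128741110023 0.5226881495901754 y+z max 0.6733526828534537
0.408 255 mean [0.524 0.408 0.263] x 0.5188109185230897 0.52914280744197 0.5239768629825299 y+z max 0.6739547801425
[... 1261 characters left out ...]
 mean [0.521 0.402 0.271] x 0.516257278586548 0.5266566666479906 0.5214569726172693 y+z max 0.6772010723051172
0.408 27 mean [0.522 0.408 0.265] x 0.5183177063429392 0.5272310164023821 0.5227743613726606 y+z max 0.6790254003076222
0.414 27 mean [0.523 0.414 0.259] x 0.5189595490148513 0.5282074375016539 0.5235834932582526 y+z max 0.67724976988521
0.42 14 mean [0.524 0.419 0.254] x 0.5201329998253346 0.5274612026252138 0.5237971012252742 y+z max 0.6753114481732649
post top ((528.7124633789062, 444.3436584472656), (25.177146911621094, 24.532562255859375), 81.69660186767578) 0.2759342728901623
face (array([0.526, 0.452, 0.166]), array([-0.427,  0.904,  0.   ]), np.float64(0.004508083974656462))
```

View pics/w5.png

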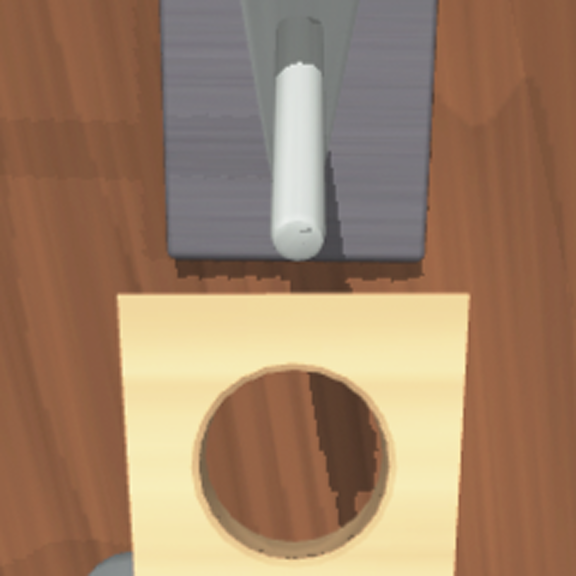

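play_rows(motion=[[0.13,0,0.06,0,20],[0.26,0.01,0.12,0.06,20],[0.26,0.01,0.12,0.06,20],[0.26,0.01,0.12,0.06,20],[0.26,0.01,0.12,0.06,20]])

```text
clock: 9.38
position: [0.5081, 0.3081, 0.3001]
ee_rot: [0.0, 0.764, 0.645, -0.0]
contact_force: [0.2, -0.9, -0.7]
width: 0.0271
gripper_force: 35.0
```

```bash
cat >> seg.py <<'E'
def rel(c,T,h):
    "wrist: eye vs peg in the stand frame d=(.168,.986)"
    m,P=head(c,T,h,T[2]-.01,T[2]+.03); d=np.array([.168,.986]);n=np.array([-.986,.168])
    s=P[:,:2]@d; l=P[:,:2]@n; zt=P[:,2].mean()
    e=np.array([s.max()-.025,(l.min()+l.max())/2,zt-.006]); print('eye s,l,z',e,'sum',e[0]+e[2])
    W=cloud(c); hsv=cv2.cvtColor(c['img'],cv2.COLOR_RGB2HSV); S=W[...,:2]@d; L=W[...,:2]@n
    k=(S>.44)&(S<.511)&(abs(L+.448)<.012)&(W[...,2]>.235)&(W[...,2]<.30)&(hsv[...,1]<60); s,l,z=S[k],L[k],W[...,2][k]
    print('peg pts',k.sum(),'s',s.min(),s.max(),'z',z.min(),z.max())
    for a in np.arange(.465,.51,.008):
        q=abs(s-a)<.004
        if q.sum()>10: print(round(a,3),q.sum(),'l',(l[q].min()+l[q].max())/2,np.ptp(l[q]),'axis sum',np.percentile((s+z)[q],97)-.0071)
E
python3 - <<'E'
from seg import *
s=manip.get_state(); legs([])
c=dict(np.load('w5.npz')); rel(c,np.array([.5061,.2973,.3053]),80.95)
c=cam('wrist'); np.savez('w6.npz',**c); rel(c,s['position'],80.35); save(c,'w6.png',(200,0,440,240),2.4)
E
```

```text
now [0.508 0.308 0.3  ] h 80.38 w 0.0271 t 9.375 F [ 0.18 -0.9  -0.65]
head 14030 s 0.030009361158258373 0.0795751728386615 l -0.024456573765314713 0.025892653186695872 c [0.514 0.353 0.317] n [-0.    -0.003  1.   ] slope along d 0.16130978979932487 lat 0.0068505378231500415 res 0.0006388629757242988
hole px 322.1361999511719 189.3081512451172 (72.6418685913086, 74.69768524169922) top-face centre [0.514 0.353 0.317] s,l 0.05659713052754022 0.0007384382644135066
eye s,l,z [ 0.433 -0.448  0.311] sum 0.7436348136078202
peg pts 2042 s 0.46413682387305943 0.510982183895477 z 0.2378055673090854 0.2848670937231826
0.465 236 l -0.4481705157924343 0.009442827712875135 axis sum 0.744934235725879
0.473 426 l -0.448129227866043 0.009762935539970319 axis sum 0.7480514061655846
0.481 382 l -0.448078167865698 0.010016096965069887 axis sum 0.7479845883210582
0.489 335 l -0.44797646408209074 0.009376617190546832 axis sum 0.7480216158488376
0.497 312 l -0.44793433133379557 0.009674247842932748 axis sum 0.7480407673625805
0.505 280 l -0.4481267168830424 0.009500650955674261 axis sum 0.7480497562813663

[... 242 characters left out ...]
24255371094 189.32373046875 (72.6111068725586, 74.69123840332031) top-face centre [0.517 0.364 0.311] s,l 0.05655681161361452 0.000736169605938352
eye s,l,z [ 0.444 -0.448  0.305] sum 0.7491949627112393
peg pts 1900 s 0.469190656211029 0.5109689752277579 z 0.2372126742523467 0.28465493579482976
0.473 429 l -0.4479054330165567 0.009634438796083777 axis sum 0.7480838518739381
0.481 395 l -0.44814570460594894 0.009517810786446701 axis sum 0.747955104833402
0.489 372 l -0.4481331060941752 0.009851098445518458 axis sum 0.7480672328888752
0.497 334 l -0.4480959432987369 0.010010093639759576 axis sum 0.7480739959713946
0.505 298 l -0.4480820829396628 0.009393618445590224 axis sum 0.7480209506220254
```

View pics/w6.png

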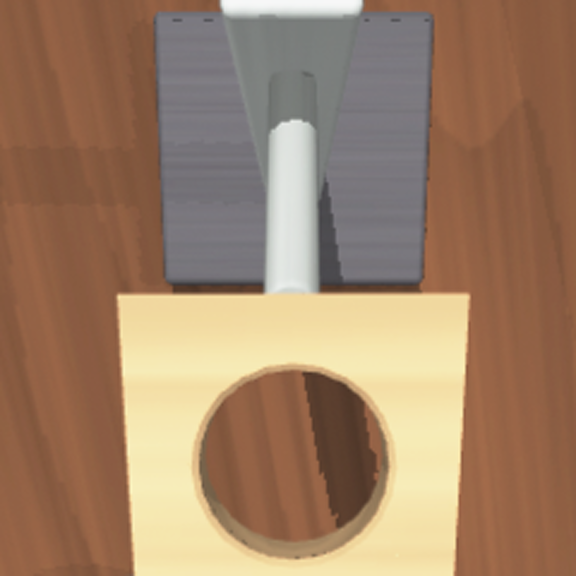

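play_rows(motion=[[0.08,0,0.1,0,20],[0.23,0,0.25,0,20],[0.38,0,0.4,0,20],[0.53,0,0.55,0,20],[0.53,0,0.55,0,20]])

```text
clock: 10.05
position: [0.5113, 0.3295, 0.277]
ee_rot: [-0.0, 0.764, 0.646, -0.001]
contact_force: [1.0, -0.0, -0.3]
width: 0.027
gripper_force: 35.0
```

```bash
python3 - <<'E'
from seg import *
s=manip.get_state(); legs([])
c=cam('wrist'); np.savez('w7.npz',**c); rel(c,s['position'],80.35); save(c,'w7.png',(200,0,440,240),2.4)
E
```

```text
now [0.511 0.33  0.277] h 80.42 w 0.027 t 10.05 F [ 1.02 -0.01 -0.28]
head 14003 s 0.030006065420578043 0.07954241689811926 l -0.024525261477932554 0.026013468761702897 c [0.52  0.385 0.288] n [ 0.002 -0.002  1.   ] slope along d 0.09894105548571315 lat 0.13233245791935538 res 0.0006378138338288588
hole px 322.1338806152344 189.35255432128906 (72.54468536376953, 74.6863784790039) top-face centre [0.52  0.385 0.288] s,l 0.05652429282624601 0.0007572149511939877
eye s,l,z [ 0.465 -0.448  0.282] sum 0.7477048494784768
peg pts 1981 s 0.4645484507088656 0.5109855333969009 z 0.2374363200624966 0.28781227522542063
0.465 214 l -0.44818157347279397 0.009600147033146544 axis sum 0.7444711268574881
0.473 582 l -0.4481009632019202 0.009864864817370256 axis sum 0.7480703180792324
0.481 118 l -0.447927916747081 0.009563141009180154 axis sum 0.748999013549729
0.489 136 l -0.44813238581613457 0.009769830550620362 axis sum 0.7479743595767365
0.497 444 l -0.4480815455094093 0.009995485603824239 axis sum 0.7479535143515474
0.505 395 l -0.44808193871144797 0.009504401034091003 axis sum 0.7479761514325661
```

View pics/w7.png

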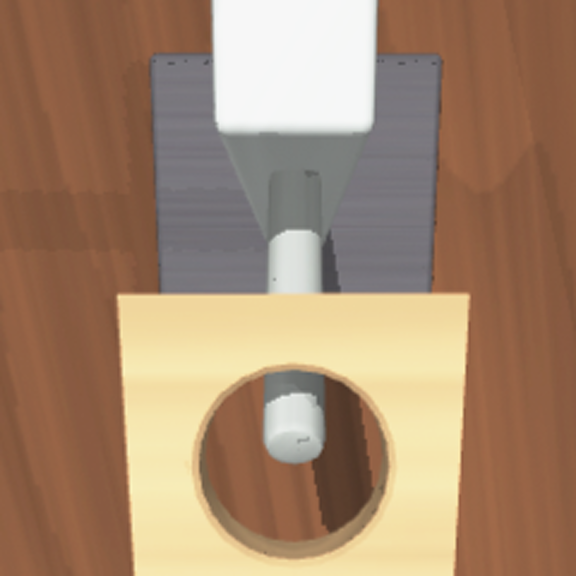

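play_rows(motion=[[0.12,0,0.11,0,20],[0.22,0,0.21,0,20],[0.33,0,0.32,0,20],[0.43,0,0.42,0,20],[0.43,0,0.42,0,20]])

```text
clock: 10.72
position: [0.5143, 0.3462, 0.2607]
ee_rot: [-0.0, 0.764, 0.645, -0.001]
contact_force: [0.5, -1.0, -1.7]
width: 0.0269
gripper_force: 35.0
```

```bash
python3 - <<'E'
from seg import *
s=manip.get_state(); legs([])
c=cam('wrist'); np.savez('w8.npz',**c); rel(c,s['position'],80.35)
E
```

```text
now [0.514 0.346 0.261] h 80.4 w 0.0269 t 10.725 F [ 0.53 -1.03 -1.72]
head 13616 s 0.030000307641332432 0.07956099086761825 l -0.024443181086731693 0.025991232807878486 c [0.523 0.403 0.272] n [ 0.001 -0.002  1.   ] slope along d 0.10934096610475055 lat 0.0859296626077435 res 0.0006392580698109273
hole px 321.9615478515625 195.3063507080078 (71.42667388916016, 91.66956329345703) top-face centre [0.523 0.4   0.272] s,l 0.054392565588704624 0.0008231138585330091
eye s,l,z [ 0.482 -0.448  0.266] sum 0.7483644841827872
peg pts 2571 s 0.4642336311574999 0.5109876582975039 z 0.23795305443149525 0.2844388827376299
0.465 195 l -0.44799073643554765 0.009563167853860355 axis sum 0.7442783591670346
0.473 729 l -0.4480170327487285 0.009895846700873678 axis sum 0.748288221284522
0.481 682 l -0.4480814721204007 0.009871696281102904 axis sum 0.748283676634566
0.489 606 l -0.4479855838376614 0.009840858514165773 axis sum 0.7482075841108079
0.497 185 l -0.44812305022307974 0.009611931147528618 axis sum 0.7484354670598186
0.505 64 l -0.4480812362937765 0.009315772400101285 axis sum 0.7479585556119004
```

play_rows(motion=[[0,0,0,0,85],[0,0,0,0,85],[0,0,0,0,85],[0,0,0,0,85],[0,0,0,0,85]])

```text
clock: 11.4
position: [0.5146, 0.346, 0.2613]
ee_rot: [0.0, 0.764, 0.645, 0.0]
contact_force: [0.0, -0.1, -0.7]
width: 0.0851
gripper_force: 0.0
```

play_rows(motion=[[0,0,0,0,85],[0,0,0,0,85],[0,0,0,0,85]])

```text
clock: 11.78
position: [0.5145, 0.346, 0.2612]
ee_rot: [0.0, 0.764, 0.645, -0.0]
contact_force: [0.7, -0.6, -0.2]
width: 0.0852
gripper_force: 0.0
```

```bash
python3 - <<'E'
from seg import *
legs([])
c=cam('wrist'); d=cam('side'); 
im=np.hstack([cv2.resize(c['img'],(400,300)),cv2.resize(d['img'][260:460,200:467],(400,300))])
cv2.imwrite('pics/rel.png',im[...,::-1])
E
```

```text
now [0.514 0.346 0.261] h 80.37 w 0.0852 t 11.775 F [ 0.73 -0.64 -0.24]
```

View pics/rel.png

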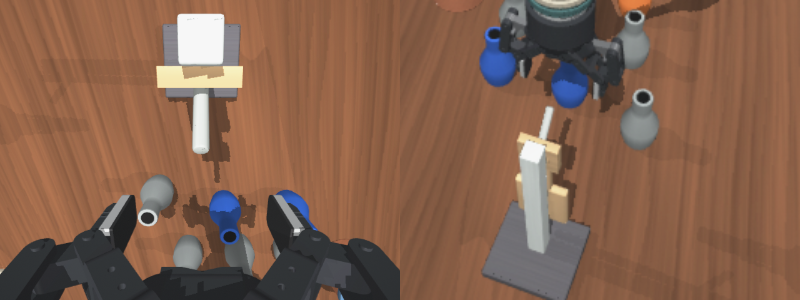

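```bash
python3 - <<'E'
from seg import *
legs([(.5144,.346,.36,None),(.5,.13,.36,90)])
E
```

```text
now [0.514 0.346 0.261] h 80.38 w 0.0852 t 11.875 F [0.63 0.18 0.86]
(0.5144, 0.346, 0.36) 80.3786693712065 -> [-0.   -0.   -2.47] -0.0 rows 1.6
(0.5, 0.13, 0.36) 90 -> [-5.38  0.55 -0.  ] -0.96 rows 3.5
```

play_rows(motion=[[0,0,-0.8,0,85],[0,0,-1.6,0,85],[0,0,-2.47,0,85]])

```text
clock: 12.25
position: [0.5144, 0.3459, 0.3608]
ee_rot: [-0.0, 0.764, 0.645, -0.0]
contact_force: [0.4, 0.9, 0.4]
width: 0.0851
gripper_force: 0.0
```

play_rows(motion=[[-1.3,0.13,0,-0.25,85],[-2.6,0.27,0,-0.5,85],[-4,0.4,0,-0.75,85],[-5.38,0.55,0,-0.96,55],[-5.38,0.55,0,-0.96,55]])

```text
clock: 12.88
position: [0.5, 0.1269, 0.3606]
ee_rot: [0.001, 0.709, 0.705, -0.0]
contact_force: [0.1, 0.1, -0.6]
width: 0.0549
gripper_force: 0.0
```

play_rows(motion=[[0,0,0,0,55]])

```text
clock: 13.0
position: [0.5003, 0.1304, 0.3603]
ee_rot: [-0.0, 0.708, 0.707, 0.0]
contact_force: [-0.0, -0.2, -0.5]
width: 0.0551
gripper_force: 0.0
```

```bash
cat >> seg.py <<'E'
def rims(c,show=True):
    "grey vase necks standing: fit circle centre of rim points"
    W=cloud(c); hsv=cv2.cvtColor(c['img'],cv2.COLOR_RGB2HSV); out=[]
    m=((W[...,2]>.1)&(W[...,2]<.124)).astype(np.uint8)
    n,l,st,ce=cv2.connectedComponentsWithStats(m)
    for i in range(1,n):
        if st[i,4]<30: continue
        P=W[l==i]; z=np.percentile(P[:,2],95); Q=P[P[:,2]>z-.004]
        (x,y),r=cv2.minEnclosingCircle((Q[:,:2]*1000).astype(np.float32)); sat=np.median(hsv[l==i][:,1]); hue=np.median(hsv[l==i][:,0])
        col='grey' if sat<60 else 'hue%d'%hue; out.append((col,x/1000,y/1000,r,z))
        if show and r<40: print(col,'x,y mm',round(x,1),round(y,1),'r',round(r,1),'ztop',round(z,3),'px',ce[i].round(),'n',st[i,4])
    return out
E
python3 - <<'E'
from seg import *
legs([]); c=cam('wrist'); np.savez('w9.npz',**c); rims(c)
W=cloud(c); hsv=cv2.cvtColor(c['img'],cv2.COLOR_RGB2HSV)
m=(W[...,2]>.054)&(W[...,2]<.066)&(hsv[...,1]>50)&(W[...,1]<-.04); P=W[m]; print('crate pts',len(P),P.min(0),P.max(0))
c=cam('side'); print('side'); rims(c); c=cam('top'); print('top'); rims(c)
E
```

```text
now [0.5  0.13 0.36] h 89.93 w 0.0551 t 13.0 F [-0.02 -0.2  -0.5 ]
grey x,y mm 414.9 243.3 r 15.3 ztop 0.111 px [238.  92.] n 819
hue108 x,y mm 531.4 190.1 r 15.4 ztop 0.111 px [352. 147.] n 698
hue108 x,y mm 652.3 170.1 r 15.5 ztop 0.111 px [465. 166.] n 714
grey x,y mm 444.3 99.3 r 15.5 ztop 0.111 px [273. 230.] n 594
grey x,y mm 546.3 86.7 r 15.5 ztop 0.111 px [363. 240.] n 586
grey x,y mm 644.5 69.2 r 15.3 ztop 0.111 px [448. 255.] n 596
hue104 x,y mm 763.4 11.0 r 9.9 ztop 0.109 px [541. 300.] n 252
hue18 x,y mm 451.7 -3.2 r 15.5 ztop 0.111 px [283. 311.] n 512
grey x,y mm 471.4 -109.6 r 15.3 ztop 0.117 px [301. 386.] n 520
crate pts 981 [ 0.43  -0.223  0.054] [ 0.592 -0.065  0.064]
side
grey x,y mm 49.1 -498.4 r 34.8 ztop 0.122 px [510. 138.] n 258
grey x,y mm 476.8 -335.2 r 14.7 ztop 0.12 px [363. 153.] n 93
grey x,y mm 471.0 -108.0 r 15.8 ztop 0.119 px [355. 208.] n 120
hue105 x,y mm 763.2 13.2 r 9.5 ztop 0.111 px [235. 228.] n 43
hue12 x,y mm 449.8 -0.2 r 16.4 ztop 0.114 px [358. 239.] n 117
grey x,y mm 644.5 72.2 r 15.0 ztop 0.114 px [276. 251.] n 121
grey x,y mm 55.6 22.6 r
[... 288 characters left out ...]
 148
grey x,y mm 413.4 245.7 r 15.0 ztop 0.114 px [361. 326.] n 166
grey x,y mm 517.2 443.3 r 26.4 ztop 0.123 px [297. 403.] n 150
top
hue105 x,y mm 763.6 10.9 r 9.0 ztop 0.113 px [333. 169.] n 67
grey x,y mm 644.9 65.7 r 13.5 ztop 0.114 px [311. 220.] n 67
hue16 x,y mm 525.1 418.2 r 34.0 ztop 0.123 px [148. 275.] n 117
hue110 x,y mm 523.4 194.7 r 11.0 ztop 0.115 px [250. 275.] n 41
grey x,y mm 478.3 -340.1 r 15.4 ztop 0.12 px [497. 293.] n 184
grey x,y mm 472.1 -109.3 r 15.1 ztop 0.121 px [391. 297.] n 169
hue14 x,y mm 452.4 -3.0 r 15.2 ztop 0.114 px [342. 307.] n 163
grey x,y mm 444.4 100.4 r 13.8 ztop 0.114 px [292. 311.] n 98
grey x,y mm 415.9 241.3 r 13.3 ztop 0.115 px [229. 325.] n 118
```

play_rows(motion=[[-0.4,-0.7,1.2,0,55],[-0.78,-1.4,2.6,0,55],[-0.78,-1.4,4,0,55],[-0.78,-1.4,5.3,0,55],[-0.78,-1.4,5.8,0,55]])

```text
clock: 13.78
position: [0.4419, 0.0999, 0.1251]
ee_rot: [-0.002, 0.707, 0.708, -0.002]
contact_force: [0.2, -0.6, -0.7]
width: 0.0549
gripper_force: 0.0
```

play_rows(motion=[[0,0,0.6,0,55],[0,0,1.2,0,55],[0,0,1.3,0,55],[0,0,1.3,0,15],[0,0,1.3,0,15]], newtons=45)

```text
clock: 14.4
position: [0.445, 0.0993, 0.0769]
ee_rot: [0.001, 0.707, 0.707, 0.001]
contact_force: [0.1, 0.1, -2.7]
width: 0.0291
gripper_force: 44.4
```

play_rows(motion=[[0,0,0,0,15],[0,0,0,0,15]])

```text
clock: 14.65
position: [0.4449, 0.0992, 0.0769]
ee_rot: [0.001, 0.707, 0.707, 0.001]
contact_force: [-0.4, 1.0, 3.7]
width: 0.029
gripper_force: 44.6
```

play_rows(motion=[[0,0,-0.5,0,15],[0,0,-1.5,0,15],[0,0,-2.7,0,15],[0,0,-3.9,0,15],[0,0,-4.8,0,15]])

```text
clock: 15.28
position: [0.4443, 0.0988, 0.2701]
ee_rot: [0.001, 0.707, 0.707, 0.001]
contact_force: [0.4, -1.2, -2.5]
width: 0.0291
gripper_force: 45.1
```

play_rows(motion=[[-0.8,0.2,-0.2,0,15],[-2,0.5,-0.4,0,15],[-3.2,0.9,-0.6,0,15],[-4.3,1.2,-0.6,0,15],[-5,1.4,-0.6,0,15]])

```text
clock: 15.9
position: [0.5001, -0.1033, 0.2917]
ee_rot: [-0.0, 0.708, 0.706, -0.0]
contact_force: [0.3, 0.6, -2.1]
width: 0.0291
gripper_force: 45.0
```

play_rows(motion=[[0,0,0,0,15]])

```text
clock: 16.02
position: [0.5002, -0.1031, 0.2913]
ee_rot: [-0.0, 0.708, 0.706, -0.001]
contact_force: [-0.3, 0.7, -2.3]
width: 0.029
gripper_force: 45.0
```

```bash
python3 - <<'E'
from seg import *
legs([]); c=cam('wrist'); np.savez('w10.npz',**c); rims(c); save(c,'w10.png')
W=cloud(c); hsv=cv2.cvtColor(c['img'],cv2.COLOR_RGB2HSV)
m=(W[...,2]>.056)&(W[...,2]<.065)&(hsv[...,1]>50)&(W[...,1]<-.04)&(W[...,1]>-.42)&(W[...,0]>.4)&(W[...,0]<.64); P=W[m]; print('crate pts',len(P),P.min(0),P.max(0))
print(cv2.minAreaRect((P[:,:2]*1000).astype(np.float32)))
E
```

```text
now [ 0.5   -0.103  0.291] h 89.78 w 0.029 t 16.025 F [-0.29  0.75 -2.26]
grey x,y mm 644.6 67.3 r 15.4 ztop 0.111 px [506.  10.] n 858
hue105 x,y mm 760.1 9.7 r 9.2 ztop 0.109 px [633.  83.] n 311
hue14 x,y mm 451.8 -3.8 r 15.4 ztop 0.111 px [265. 101.] n 1150
grey x,y mm 471.0 -109.7 r 15.2 ztop 0.117 px [290. 222.] n 647
grey x,y mm 478.3 -338.0 r 14.9 ztop 0.117 px [305. 420.] n 490
crate pts 3030 [ 0.43  -0.381  0.056] [ 0.593 -0.066  0.063]
((512.4282836914062, -223.50575256347656), (160.2705078125, 314.47796630859375), 0.8025074005126953)
```

View pics/w10.png

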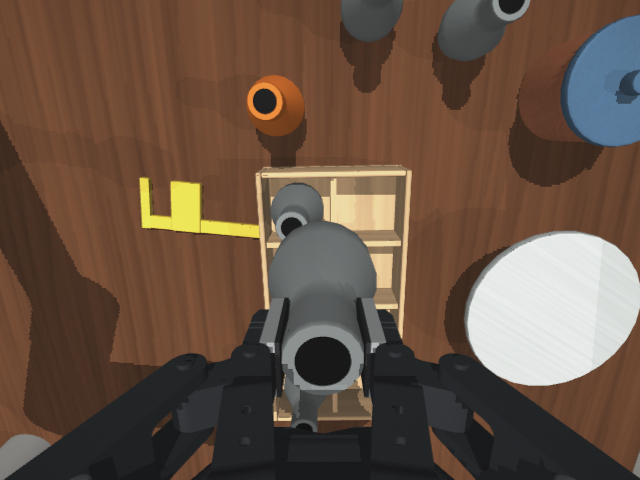

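play_rows(motion=[[-0.8,0.2,0,0,15],[-2.1,0.5,0,0,15],[-3.5,0.8,0,0,15],[-4.9,1.15,0,0,15],[-5.88,1.33,0,0,15]])

```text
clock: 16.7
position: [0.5536, -0.3372, 0.2915]
ee_rot: [-0.0, 0.707, 0.707, 0.0]
contact_force: [0.3, 0.3, -1.3]
width: 0.0289
gripper_force: 45.0
```

play_rows(motion=[[0,0,0,0,15],[0,0,0.8,0,15],[0,0,1.8,0,15],[0,0,2.5,0,15],[0,0,3,0,15]])

```text
clock: 17.32
position: [0.5526, -0.3333, 0.1707]
ee_rot: [-0.002, 0.707, 0.708, 0.0]
contact_force: [0.2, 0.1, -2.3]
width: 0.029
gripper_force: 45.1
```

```bash
python3 - <<'E'
from seg import *
legs([(.5525,-.3385,.0835,90)])
E
```

```text
now [ 0.553 -0.333  0.171] h 90.07 w 0.029 t 17.325 F [ 0.17  0.07 -2.31]
(0.5525, -0.3385, 0.0835) 90 -> [-0.13 -0.    2.18] 0.01 rows 1.4
```

play_rows(motion=[[0,0,0,0,15],[0,0,0,0,15]])

```text
clock: 17.58
position: [0.5538, -0.3355, 0.1733]
ee_rot: [0.001, 0.707, 0.707, 0.0]
contact_force: [-0.1, 0.5, -1.4]
width: 0.0286
gripper_force: 44.9
```

play_rows(motion=[[-0.07,-0.03,0.6,0,15],[-0.07,-0.03,1.3,0,15],[-0.07,-0.03,1.9,0,15],[-0.07,-0.03,2.2,0,15],[-0.07,-0.03,2.24,0,15]])

```text
clock: 18.2
position: [0.5526, -0.3393, 0.0832]
ee_rot: [0.001, 0.707, 0.707, 0.0]
contact_force: [0.4, -0.8, -1.5]
width: 0.0287
gripper_force: 45.0
```

play_rows(motion=[[0,0,0,0,15],[0,0,0,0,15]])

```text
clock: 18.45
position: [0.5526, -0.3394, 0.0835]
ee_rot: [0.001, 0.707, 0.707, 0.0]
contact_force: [0.7, -0.3, -1.5]
width: 0.0288
gripper_force: 45.0
```

play_rows(motion=[[0,0,0,0,45],[0,0,0,0,45],[0,0,0,0,45],[0,0,-0.5,0,45],[0,0,-1.2,0,45]])

```text
clock: 19.08
position: [0.5515, -0.3387, 0.1301]
ee_rot: [-0.001, 0.707, 0.707, -0.0]
contact_force: [0.1, -0.4, 0.5]
width: 0.045
gripper_force: 0.0
```

play_rows(motion=[[0,0,-1,0,45],[0.5,0,-2.2,0,55],[1.6,-0.1,-3.2,0,55],[2.9,-0.2,-3.6,0,55],[4.2,-0.3,-3.6,0,55]])

```text
clock: 19.7
position: [0.5408, -0.1701, 0.2767]
ee_rot: [0.002, 0.708, 0.707, 0.001]
contact_force: [1.0, -0.6, -0.1]
width: 0.0547
gripper_force: 0.0
```

play_rows(motion=[[1.3,-0.1,0,0,55],[2.6,-0.2,0,0,55],[3.9,-0.3,0,0,55],[5,-0.5,0,0,55],[5,-0.5,0,0,55]])

```text
clock: 20.32
position: [0.5193, 0.0317, 0.2748]
ee_rot: [-0.0, 0.706, 0.709, 0.0]
contact_force: [-0.4, -0.8, -0.7]
width: 0.055
gripper_force: 0.0
```

```bash
python3 - <<'E'
from seg import *
c=cam('wrist'); rims(c); print('side'); rims(cam('side')); legs([(.5463,.0867,.13,90),(.5463,.0867,.077,90)])
E
```

```text
hue107 x,y mm 531.5 189.6 r 15.4 ztop 0.111 px [340.  18.] n 1399
hue109 x,y mm 652.2 170.2 r 15.7 ztop 0.111 px [498.  46.] n 1584
grey x,y mm 546.2 86.7 r 15.4 ztop 0.111 px [356. 157.] n 1104
grey x,y mm 644.7 68.7 r 15.5 ztop 0.111 px [471. 179.] n 1132
hue104 x,y mm 763.0 11.8 r 10.5 ztop 0.11 px [593. 245.] n 478
hue20 x,y mm 451.5 -3.3 r 15.7 ztop 0.111 px [249. 259.] n 928
grey x,y mm 471.4 -109.9 r 15.6 ztop 0.117 px [274. 361.] n 888
side
grey x,y mm 46.8 -494.0 r 35.4 ztop 0.12 px [510. 138.] n 263
grey x,y mm 476.0 -335.0 r 15.9 ztop 0.12 px [363. 153.] n 97
grey x,y mm 470.4 -105.1 r 16.8 ztop 0.12 px [355. 208.] n 119
hue105 x,y mm 762.5 16.0 r 10.6 ztop 0.111 px [235. 228.] n 47
hue12 x,y mm 451.2 -0.2 r 16.6 ztop 0.114 px [358. 240.] n 122
grey x,y mm 642.8 73.0 r 14.6 ztop 0.114 px [276. 251.] n 123
grey x,y mm 61.2 5.3 r 17.1 ztop 0.123 px [521. 263.] n 67
grey x,y mm 545.7 90.3 r 15.9 ztop 0.113 px [314. 262.] n 126
hue111 x,y mm 650.8 173.1 r 15.9 ztop 0.113 px [263. 283.] n 138
hue111 x,y mm 530.2 193.0 r 15.5 ztop 0.113 px [313. 298.] n 146
grey x,y mm 413.3 245.7 r 15.8 ztop 0.114 px [361. 326.] n 162
grey x,y mm 516.7 440.8 r 27.6 ztop 0.123 px [297. 403.] n 158
now [0.52  0.029 0.275] h 90.05 w 0.055 t 20.425 F [-0.36 -1.01  0.73]
(0.5463, 0.0867, 0.13) 90 -> [1.44 0.65 3.62] 0.0 rows 2.5
(0.5463, 0.0867, 0.077) 90 -> [0.   0.   1.33] 0.0 rows 0.8
```

play_rows(motion=[[0.5,0.2,1,0,55],[1,0.45,2.2,0,55],[1.44,0.65,3.2,0,55],[1.44,0.65,3.6,0,55],[1.44,0.65,3.6,0,55]])

```text
clock: 21.05
position: [0.5458, 0.0851, 0.1298]
ee_rot: [-0.0, 0.708, 0.707, -0.001]
contact_force: [-0.1, 0.3, 0.1]
width: 0.0549
gripper_force: 0.0
```

play_rows(motion=[[0,0,0.6,0,55],[0,0,1.2,0,55],[0,0,1.33,0,55],[0,0,1.33,0,15],[0,0,1.33,0,15]], newtons=45)

```text
clock: 21.68
position: [0.5473, 0.0862, 0.079]
ee_rot: [0.001, 0.707, 0.707, 0.001]
contact_force: [-1.7, -1.1, 3.1]
width: 0.0288
gripper_force: 44.3
```

play_rows(motion=[[0,0,0,0,15],[0,0,0,0,15]])

```text
clock: 21.92
position: [0.5473, 0.0862, 0.079]
ee_rot: [0.001, 0.707, 0.707, 0.001]
contact_force: [-2.3, -1.0, 6.1]
width: 0.0287
gripper_force: 44.6
```

```bash
python3 - <<'E'
from seg import *
s=manip.get_state(); p=s['position']; legs([(p[0],p[1],.25,None),(.55,-.09,.25,90),(.5514,-.2615,.25,90),(.5514,-.2615,p[2]+.0068,90)])
E
```

```text
now [0.547 0.086 0.079] h 89.99 w 0.0287 t 21.925 F [-2.34 -1.    6.09]
(np.float64(0.5472848929602041), np.float64(0.08623420986959737), 0.25) 89.99167823421345 -> [ 0.    0.   -4.28] -0.0 rows 2.7
(0.55, -0.09, 0.25) 90 -> [-4.41  0.07 -0.  ] -0.0 rows 2.8
(0.5514, -0.2615, 0.25) 90 -> [-4.29  0.03 -0.  ] 0.0 rows 2.7
(0.5514, -0.2615, np.float64(0.08575556424647074)) 90 -> [0.   0.   4.11] 0.0 rows 2.6
```

play_rows(motion=[[0,0,-0.4,0,15],[0,0,-1.3,0,15],[0,0,-2.4,0,15],[0,0,-3.5,0,15],[0,0,-4.28,0,15]])

```text
clock: 22.55
position: [0.5465, 0.0868, 0.2514]
ee_rot: [0.001, 0.707, 0.707, 0.001]
contact_force: [0.7, -0.6, -2.7]
width: 0.0287
gripper_force: 45.1
```

play_rows(motion=[[-0.6,0.01,0,0,15],[-1.5,0.03,0,0,15],[-2.5,0.05,0,0,15],[-3.5,0.06,0,0,15],[-4.5,0.07,0,0,15]])

```text
clock: 23.18
position: [0.5487, -0.0944, 0.2491]
ee_rot: [0.0, 0.707, 0.707, 0.0]
contact_force: [0.1, -0.8, -1.3]
width: 0.029
gripper_force: 45.1
```

play_rows(motion=[[-1,0,0,0,15],[-2,0.01,0,0,15],[-3,0.02,0,0,15],[-3.8,0.03,0,0,15],[-4.2,0.03,0,0,15]])

```text
clock: 23.8
position: [0.5499, -0.2628, 0.2487]
ee_rot: [-0.0, 0.708, 0.706, 0.0]
contact_force: [-0.6, 0.6, -1.8]
width: 0.0292
gripper_force: 45.0
```

play_rows(motion=[[0,0,0.3,0,15],[0,0,1.1,0,15],[0,0,1.8,0,15],[0,0,1.8,0,15],[0,0,1.8,0,15]])

```text
clock: 24.42
position: [0.5507, -0.2607, 0.1773]
ee_rot: [0.0, 0.707, 0.707, 0.0]
contact_force: [-0.7, 0.2, -1.6]
width: 0.0287
gripper_force: 45.0
```

```bash
python3 - <<'E'
from seg import *
legs([(.5514,-.2615,.0855,90)]); rims(cam('wrist'))
E
```

```text
now [ 0.551 -0.261  0.177] h 90.03 w 0.0287 t 24.425 F [-0.66  0.17 -1.63]
(0.5514, -0.2615, 0.0855) 90 -> [-0.02  0.02  2.3 ] 0.0 rows 1.5
grey x,y mm 471.8 -123.2 r 8.5 ztop 0.116 px [171.   5.] n 457
grey x,y mm 549.7 -240.1 r 20.9 ztop 0.124 px [322. 224.] n 123
grey x,y mm 479.1 -327.2 r 8.2 ztop 0.116 px [217. 353.] n 435
grey x,y mm 552.4 -346.8 r 12.1 ztop 0.117 px [327. 390.] n 147
```

play_rows(motion=[[-0.02,0.02,0.6,0,15],[-0.02,0.02,1.3,0,15],[-0.02,0.02,1.9,0,15],[-0.02,0.02,2.2,0,15],[-0.02,0.02,2.3,0,15]])

```text
clock: 25.1
position: [0.5512, -0.2624, 0.085]
ee_rot: [0.0, 0.707, 0.707, 0.0]
contact_force: [-5.3, 1.4, 17.7]
width: 0.0289
gripper_force: 47.5
```

play_rows(motion=[[0,0,0,0,15],[0,0,0,0,15],[0,0,0,0,45],[0,0,0,0,45],[0,0,0,0,45]])

```text
clock: 25.72
position: [0.5511, -0.2624, 0.0849]
ee_rot: [0.0, 0.707, 0.707, 0.0]
contact_force: [-0.6, -0.4, 1.3]
width: 0.0449
gripper_force: 0.0
```

play_rows(motion=[[0,0,-0.5,0,45],[0,0,-1.5,0,45],[0,0,-2.7,0,55],[0.7,0.1,-3.8,0,55],[1.9,0.2,-4.4,0,55]])

```text
clock: 26.35
position: [0.5601, -0.1872, 0.2634]
ee_rot: [0.002, 0.708, 0.706, 0.001]
contact_force: [0.2, -0.6, 0.1]
width: 0.0548
gripper_force: 0.0
```

play_rows(motion=[[1.2,0.1,0,0,55],[2.5,0.25,0,0,55],[3.7,0.4,0,0,55],[4.6,0.5,0,0,55],[4.6,0.5,0,0,55]])

```text
clock: 26.98
position: [0.5789, 0.0003, 0.2606]
ee_rot: [-0.0, 0.706, 0.708, 0.0]
contact_force: [0.0, -0.2, 0.9]
width: 0.0552
gripper_force: 0.0
```

```bash
python3 - <<'E'
from seg import *
c=cam('wrist'); rims(c); print('side'); rims(cam('side')); legs([(.6447,.0687,.13,90),(.6447,.0687,.078,90)])
E
```

```text
hue110 x,y mm 652.3 163.7 r 13.7 ztop 0.111 px [427.   7.] n 578
grey x,y mm 645.1 68.7 r 15.5 ztop 0.111 px [408. 141.] n 1299
hue104 x,y mm 763.2 10.8 r 9.8 ztop 0.11 px [543. 214.] n 531
hue18 x,y mm 452.0 -3.5 r 15.5 ztop 0.111 px [173. 229.] n 1119
grey x,y mm 468.1 -106.5 r 13.9 ztop 0.117 px [200. 337.] n 452
side
hue73 x,y mm -525.3 -1500.2 r 15.2 ztop 0.123 px [634.   4.] n 60
grey x,y mm 48.3 -493.8 r 36.7 ztop 0.121 px [510. 138.] n 251
grey x,y mm 550.3 -335.9 r 16.2 ztop 0.12 px [338. 149.] n 69
grey x,y mm 478.4 -335.8 r 14.5 ztop 0.119 px [363. 153.] n 95
grey x,y mm 541.9 -260.0 r 14.6 ztop 0.118 px [337. 168.] n 39
grey x,y mm -185.5 -360.0 r 34.3 ztop 0.123 px [600. 175.] n 108
grey x,y mm 472.3 -107.1 r 16.4 ztop 0.119 px [355. 208.] n 122
hue105 x,y mm 763.2 13.8 r 11.0 ztop 0.112 px [235. 228.] n 48
hue12 x,y mm 452.2 0.5 r 15.6 ztop 0.114 px [358. 240.] n 122
grey x,y mm 644.7 72.4 r 15.9 ztop 0.114 px [276. 251.] n 120
grey x,y mm 59.8 3.1 r 23.0 ztop 0.122 px [521. 263.] n 58
hue111 x,y mm 651.2 172.6 r 15.5 ztop 0.113 px [263. 284.] n 143
hue111 x,y mm 531.6 192.8 r 16.4 ztop 0.113 px [313. 298.] n 142
grey x,y mm 414.1 247.2 r 16.5 ztop 0.114 px [361. 326.] n 164
grey x,y mm 515.4 442.2 r 26.8 ztop 0.123 px [297. 403.] n 147
now [ 0.579 -0.002  0.261] h 90.03 w 0.0549 t 27.075 F [-0.27  0.1   0.25]
(0.6447, 0.0687, 0.13) 90 -> [1.78 1.65 3.26] 0.0 rows 2.6
(0.6447, 0.0687, 0.078) 90 -> [0.  0.  1.3] 0.0 rows 0.8
```

play_rows(motion=[[0.4,0.4,0.7,-1,55],[0.9,0.85,1.5,-2,55],[1.4,1.3,2.4,-3,55],[1.79,1.66,3.2,-3,55],[1.79,1.66,3.2,-3,55]])

```text
clock: 27.7
position: [0.6442, 0.0685, 0.1292]
ee_rot: [-0.003, 0.5, 0.866, -0.002]
contact_force: [-0.1, -1.0, 0.4]
width: 0.0549
gripper_force: 0.0
```

play_rows(motion=[[0,0,0.6,0,55],[0,0,1.2,0,55],[0,0,1.33,0,55],[0,0,1.33,0,15],[0,0,1.33,0,15]], newtons=45)

```text
clock: 28.32
position: [0.6465, 0.0688, 0.081]
ee_rot: [0.001, 0.5, 0.866, 0.001]
contact_force: [-0.2, -0.6, 3.7]
width: 0.0288
gripper_force: 44.8
```

play_rows(motion=[[0,0,0,0,15],[0,0,0,0,15]])

```text
clock: 28.58
position: [0.6466, 0.0689, 0.081]
ee_rot: [0.002, 0.5, 0.866, 0.0]
contact_force: [-0.6, -1.5, 7.5]
width: 0.029
gripper_force: 45.1
```

```bash
python3 - <<'E'
from seg import *
s=manip.get_state(); p=s['position']; legs([(p[0],p[1],.25,None),(.59,-.08,.25,90),(.5504,-.1845,.25,90),(.5504,-.1845,p[2]+.0068,90)])
E
```

```text
now [0.647 0.069 0.081] h 119.99 w 0.029 t 28.575 F [-0.58 -1.55  7.52]
(np.float64(0.6465628420410171), np.float64(0.06887048822645031), 0.25) 119.99195874746034 -> [ 0.    0.   -4.22] -0.0 rows 2.7
(0.59, -0.08, 0.25) 90 -> [-2.52 -3.09 -0.  ] 3.0 rows 2.8
(0.5504, -0.1845, 0.25) 90 -> [-2.61 -0.99 -0.  ] 0.0 rows 1.8
(0.5504, -0.1845, np.float64(0.0878191056360615)) 90 -> [0.   0.   4.05] 0.0 rows 2.6
```

play_rows(motion=[[0,0,-0.4,0,15],[0,0,-1.3,0,15],[0,0,-2.4,0,15],[0,0,-3.5,0,15],[0,0,-4.22,0,15]])

```text
clock: 29.2
position: [0.6457, 0.0697, 0.2512]
ee_rot: [0.001, 0.5, 0.866, 0.001]
contact_force: [0.1, -0.1, -1.7]
width: 0.0287
gripper_force: 44.9
```

play_rows(motion=[[-0.3,-0.4,0,0.5,15],[-0.8,-1,0,1.2,15],[-1.4,-1.7,0,2,15],[-2,-2.45,0,2.6,15],[-2.52,-3.1,0,3,15]])

```text
clock: 29.82
position: [0.5874, -0.0807, 0.2485]
ee_rot: [-0.0, 0.708, 0.706, -0.0]
contact_force: [0.9, -0.3, -0.9]
width: 0.0286
gripper_force: 44.9
```

play_rows(motion=[[-0.7,-0.25,0,0,15],[-1.4,-0.5,0,0,15],[-2.1,-0.8,0,0,15],[-2.61,-0.99,0,0,15],[-2.61,-0.99,0,0,15]])

```text
clock: 30.45
position: [0.5481, -0.1852, 0.2484]
ee_rot: [-0.0, 0.708, 0.706, -0.0]
contact_force: [0.1, 0.1, -1.9]
width: 0.0286
gripper_force: 44.9
```

play_rows(motion=[[0,0,0.4,0,15],[0,0,1.2,0,15],[0,0,1.7,0,15],[0,0,1.7,0,15],[0,0,1.7,0,15]])

```text
clock: 31.08
position: [0.5493, -0.1838, 0.1804]
ee_rot: [0.0, 0.707, 0.707, 0.0]
contact_force: [0.6, 0.4, -1.5]
width: 0.0287
gripper_force: 44.8
```

```bash
python3 - <<'E'
from seg import *
legs([(.5504,-.1845,.0873,90)]); rims(cam('wrist'))
E
```

```text
now [ 0.549 -0.184  0.18 ] h 90.03 w 0.0287 t 31.075 F [ 0.62  0.37 -1.48]
(0.5504, -0.1845, 0.0873) 90 -> [-0.02  0.03  2.33] 0.0 rows 1.5
grey x,y mm 471.5 -110.8 r 15.6 ztop 0.117 px [184. 136.] n 2794
grey x,y mm 542.0 -161.2 r 17.3 ztop 0.124 px [314. 222.] n 85
grey x,y mm 551.8 -270.7 r 11.6 ztop 0.117 px [327. 386.] n 106
grey x,y mm 550.3 -327.4 r 6.5 ztop 0.103 px [324. 431.] n 52
grey x,y mm 466.3 -334.4 r 8.0 ztop 0.116 px [211. 451.] n 124
```

play_rows(motion=[[-0.02,0.03,0.6,0,15],[-0.02,0.03,1.3,0,15],[-0.02,0.03,1.9,0,15],[-0.02,0.03,2.2,0,15],[-0.02,0.03,2.31,0,15]])

```text
clock: 31.75
position: [0.5503, -0.1853, 0.0879]
ee_rot: [0.0, 0.707, 0.707, 0.0]
contact_force: [0.6, 0.2, -1.1]
width: 0.0289
gripper_force: 44.9
```

play_rows(motion=[[0,0,0,0,15],[0,0,0,0,15],[0,0,0,0,45],[0,0,0,0,45],[0,0,0,0,45]])

```text
clock: 32.38
position: [0.5501, -0.1853, 0.0881]
ee_rot: [0.0, 0.707, 0.707, 0.0]
contact_force: [-0.4, -0.0, 0.1]
width: 0.0451
gripper_force: 0.0
```

play_rows(motion=[[0,0,-0.5,0,45],[0,0,-1.5,0,45],[0,0,-2.7,0,55],[0.7,-0.2,-3.8,0,55],[1.9,-0.5,-4.4,0,55]])

```text
clock: 33.0
position: [0.5311, -0.1098, 0.2664]
ee_rot: [0.002, 0.708, 0.706, 0.001]
contact_force: [-0.0, 0.3, 0.6]
width: 0.055
gripper_force: 0.0
```

play_rows(motion=[[1.3,-0.4,0,0,55],[2.6,-0.8,0,0,55],[3.9,-1.2,0,0,55],[5.2,-1.6,0,0,55],[6.5,-2,0,0,55]])

```text
clock: 33.62
position: [0.4494, 0.1524, 0.264]
ee_rot: [0.0, 0.707, 0.707, 0.0]
contact_force: [0.5, -0.2, 0.7]
width: 0.0548
gripper_force: 0.0
```

play_rows(motion=[[0,0,0,0,55],[0,0,0,0,55]])

```text
clock: 33.88
position: [0.4501, 0.1507, 0.2638]
ee_rot: [0.001, 0.707, 0.707, -0.0]
contact_force: [-1.0, -0.4, -0.1]
width: 0.055
gripper_force: 0.0
```

```bash
python3 - <<'E'
from seg import *
c=cam('wrist'); rims(c); print('side'); rims(cam('side')); legs([(.4149,.2433,.13,90),(.4149,.2433,.078,90)])
E
```

```text
grey x,y mm 414.6 243.4 r 15.5 ztop 0.111 px [277. 108.] n 1343
hue108 x,y mm 531.3 189.9 r 15.6 ztop 0.111 px [422. 177.] n 1187
hue109 x,y mm 652.2 170.0 r 15.6 ztop 0.111 px [565. 201.] n 1259
hue105 x,y mm 756.6 10.2 r 6.8 ztop 0.107 px [636. 363.] n 109
hue12 x,y mm 451.4 -2.8 r 15.7 ztop 0.111 px [325. 376.] n 795
side
grey x,y mm 47.6 -496.3 r 36.8 ztop 0.119 px [510. 138.] n 236
grey x,y mm 552.0 -335.9 r 15.5 ztop 0.119 px [337. 150.] n 96
grey x,y mm 549.0 -258.5 r 15.5 ztop 0.119 px [334. 167.] n 102
grey x,y mm 555.9 -187.4 r 15.7 ztop 0.119 px [328. 183.] n 112
hue105 x,y mm 762.7 14.3 r 8.7 ztop 0.112 px [235. 228.] n 49
hue11 x,y mm 450.7 -0.4 r 15.8 ztop 0.114 px [358. 240.] n 122
hue111 x,y mm 651.6 173.8 r 15.6 ztop 0.113 px [263. 284.] n 140
hue111 x,y mm 530.0 193.0 r 15.4 ztop 0.114 px [313. 298.] n 146
grey x,y mm 414.1 245.9 r 15.8 ztop 0.114 px [361. 326.] n 158
grey x,y mm 516.6 441.2 r 27.5 ztop 0.123 px [297. 403.] n 150
now [0.451 0.15  0.264] h 89.89 w 0.055 t 33.975 F [-0.05  0.19 -0.13]
(0.4149, 0.2433, 0.13) 90 -> [ 2.33 -0.89  3.34] -0.01 rows 2.7
(0.4149, 0.2433, 0.078) 90 -> [0.  0.  1.3] 0.0 rows 0.8
```

play_rows(motion=[[0.6,-0.2,0.7,0,55],[1.2,-0.45,1.6,0,55],[1.8,-0.7,2.5,0,55],[2.33,-0.89,3.3,0,55],[2.33,-0.89,3.3,0,55]])

```text
clock: 34.6
position: [0.413, 0.243, 0.1294]
ee_rot: [-0.001, 0.707, 0.707, -0.003]
contact_force: [-0.7, -0.2, 0.6]
width: 0.0553
gripper_force: 0.0
```

play_rows(motion=[[0,0,0.6,0,55],[0,0,1.2,0,55],[0,0,1.3,0,55],[0,0,1.3,0,15],[0,0,1.3,0,15]], newtons=45)

```text
clock: 35.22
position: [0.4157, 0.244, 0.081]
ee_rot: [0.001, 0.707, 0.707, 0.001]
contact_force: [-0.4, -0.4, 3.3]
width: 0.0286
gripper_force: 44.3
```

play_rows(motion=[[0,0,0,0,15],[0,0,0,0,15]])

```text
clock: 35.48
position: [0.4157, 0.2441, 0.081]
ee_rot: [0.001, 0.707, 0.707, 0.001]
contact_force: [-0.1, -1.9, 5.5]
width: 0.0285
gripper_force: 44.7
```

```bash
python3 - <<'E'
from seg import *
s=manip.get_state(); p=s['position']; legs([(p[0],p[1],.26,None),(.48,.07,.26,90),(.5493,-.1075,.26,90),(.5493,-.1075,p[2]+.0068,90)])
E
```

```text
now [0.416 0.244 0.081] h 90.0 w 0.0285 t 35.475 F [-0.08 -1.94  5.52]
(np.float64(0.415652060929367), np.float64(0.24414227169738828), 0.26) 90.00066135887353 -> [ 0.    0.   -4.48] -0.0 rows 2.9
(0.48, 0.07, 0.26) 90 -> [-4.35  1.61 -0.  ] 0.0 rows 3.0
(0.5493, -0.1075, 0.26) 90 -> [-4.44  1.73 -0.  ] 0.0 rows 3.0
(0.5493, -0.1075, np.float64(0.08779999770279256)) 90 -> [0.   0.   4.31] 0.0 rows 2.8
```

play_rows(motion=[[0,0,-0.4,0,15],[0,0,-1.3,0,15],[0,0,-2.4,0,15],[0,0,-3.6,0,15],[0,0,-4.48,0,15]])

```text
clock: 36.1
position: [0.4146, 0.2444, 0.261]
ee_rot: [0.0, 0.707, 0.707, 0.001]
contact_force: [0.7, 0.5, -2.5]
width: 0.0284
gripper_force: 44.9
```

play_rows(motion=[[-0.6,0.2,0,0,15],[-1.5,0.55,0,0,15],[-2.5,0.9,0,0,15],[-3.5,1.3,0,0,15],[-4.4,1.61,0,0,15]])

```text
clock: 36.72
position: [0.479, 0.0669, 0.2587]
ee_rot: [-0.0, 0.707, 0.707, 0.0]
contact_force: [-0.1, 0.7, -1.8]
width: 0.0287
gripper_force: 44.9
```

play_rows(motion=[[-1,0.4,0,0,15],[-2,0.8,0,0,15],[-3,1.2,0,0,15],[-3.9,1.5,0,0,15],[-4.4,1.73,0,0,15]])

```text
clock: 37.35
position: [0.5482, -0.1093, 0.2585]
ee_rot: [-0.0, 0.708, 0.706, -0.0]
contact_force: [-0.2, 0.3, -2.9]
width: 0.029
gripper_force: 44.8
```

play_rows(motion=[[0,0,0.4,0,15],[0,0,1.3,0,15],[0,0,2,0,15],[0,0,2,0,15],[0,0,2,0,15]])

```text
clock: 37.98
position: [0.5482, -0.1071, 0.1796]
ee_rot: [0.0, 0.707, 0.707, 0.0]
contact_force: [0.2, -0.2, -1.1]
width: 0.0287
gripper_force: 44.8
```

```bash
python3 - <<'E'
from seg import *
legs([(.5493,-.1075,.0875,90)]); rims(cam('wrist'))
E
```

```text
now [ 0.548 -0.107  0.18 ] h 90.04 w 0.0287 t 37.975 F [ 0.23 -0.15 -1.12]
(0.5493, -0.1075, 0.0875) 90 -> [-0.01  0.03  2.3 ] 0.0 rows 1.5
hue13 x,y mm 451.8 -3.6 r 15.5 ztop 0.111 px [146.  78.] n 3027
grey x,y mm 546.7 -88.4 r 21.7 ztop 0.124 px [320. 225.] n 116
grey x,y mm 471.5 -110.2 r 15.6 ztop 0.117 px [200. 264.] n 2195
grey x,y mm 558.2 -192.6 r 14.7 ztop 0.117 px [341. 388.] n 468
grey x,y mm 550.0 -248.9 r 7.3 ztop 0.103 px [325. 431.] n 59
```

play_rows(motion=[[-0.01,0.03,0.6,0,15],[-0.01,0.03,1.3,0,15],[-0.01,0.03,1.9,0,15],[-0.01,0.03,2.2,0,15],[-0.01,0.03,2.3,0,15]])

```text
clock: 38.65
position: [0.5496, -0.1084, 0.0872]
ee_rot: [0.0, 0.707, 0.707, 0.0]
contact_force: [0.3, 0.4, -2.4]
width: 0.0286
gripper_force: 45.0
```

play_rows(motion=[[0,0,0,0,15],[0,0,0,0,15],[0,0,0,0,45],[0,0,0,0,45],[0,0,0,0,45]])

```text
clock: 39.28
position: [0.5493, -0.1084, 0.0872]
ee_rot: [0.0, 0.707, 0.707, 0.0]
contact_force: [0.3, -0.1, 0.2]
width: 0.0447
gripper_force: 0.0
```

play_rows(motion=[[0,0,-0.5,0,45],[0,0,-1.5,0,45],[0,0,-2.8,0,55],[0,0,-4.2,0,55],[0,0,-5.6,0,55]])

```text
clock: 39.9
position: [0.5489, -0.1083, 0.3128]
ee_rot: [0.0, 0.707, 0.707, 0.0]
contact_force: [1.5, -0.7, -0.1]
width: 0.055
gripper_force: 0.0
```

play_rows(motion=[[-0.8,-0.8,-0.5,0,55],[-1.6,-1.6,-1,0,55],[-2,-2.4,-1.5,0,55],[-2,-2.4,-1.5,0,55],[-2,-2.4,-1.5,0,55]])

```text
clock: 40.52
position: [0.4533, -0.1881, 0.3706]
ee_rot: [0.0, 0.707, 0.707, 0.0]
contact_force: [-1.1, 0.2, -0.6]
width: 0.055
gripper_force: 0.0
```

```bash
python3 - <<'E'
from seg import *
legs([]); c=cam('wrist'); rims(c); a=cam('side'); print('side'); rims(a); b=cam('top')
W=cloud(a); m=(W[...,1]>.37)&(W[...,1]<.45)&(W[...,2]>.04)&(W[...,2]<.27)&(abs(W[...,0]-.525)<.06)&(cv2.cvtColor(a['img'],cv2.COLOR_RGB2HSV)[...,1]>60); print('paddle',m.sum(),W[m].min(0),W[m].max(0))
im=np.vstack([np.hstack([cv2.resize(c['img'],(400,300)),cv2.resize(b['img'],(400,300))]),np.hstack([cv2.resize(a['img'],(400,300)),cv2.resize(a['img'][280:460,200:440],(400,300))])])
cv2.imwrite('pics/fin.png',im[...,::-1])
E
```

```text
now [ 0.453 -0.188  0.371] h 89.96 w 0.055 t 40.525 F [-1.1   0.16 -0.56]
hue14 x,y mm 451.6 -3.8 r 15.3 ztop 0.111 px [321.  15.] n 871
hue104 x,y mm 757.1 4.8 r 4.8 ztop 0.109 px [635.   5.] n 104
grey x,y mm 548.7 -108.9 r 15.4 ztop 0.117 px [413. 127.] n 756
grey x,y mm 471.4 -110.6 r 15.3 ztop 0.117 px [340. 129.] n 710
grey x,y mm 556.6 -190.7 r 15.5 ztop 0.117 px [415. 204.] n 654
grey x,y mm 550.3 -261.5 r 15.4 ztop 0.117 px [405. 263.] n 588
grey x,y mm 477.8 -339.5 r 15.4 ztop 0.117 px [342. 321.] n 533
hue12 x,y mm 74.6 -488.1 r 10.7 ztop 0.122 px [ 44. 418.] n 279
hue13 x,y mm 34.3 -495.1 r 4.1 ztop 0.122 px [ 20. 423.] n 172
side
grey x,y mm 49.6 -493.9 r 35.6 ztop 0.12 px [510. 138.] n 258
grey x,y mm 552.0 -335.6 r 16.2 ztop 0.119 px [338. 150.] n 95
grey x,y mm 476.8 -336.1 r 15.9 ztop 0.119 px [363. 153.] n 98
grey x,y mm 549.3 -255.4 r 17.6 ztop 0.12 px [334. 167.] n 106
grey x,y mm 555.7 -187.7 r 15.9 ztop 0.119 px [328. 183.] n 107
grey x,y mm 548.1 -104.1 r 16.0 ztop 0.119 px [326. 204.] n 112
grey x,y mm 470.3 -107.2 r 15.2 ztop 0.12 px [355. 208.] n 122
hue105 x,y mm 760.8 13.6 r 12.1 ztop 0.111 px [235. 228.] n 44
hue12 x,y mm 449.7 -1.2 r 16.3 ztop 0.113 px [358. 239.] n 118
hue111 x,y mm 652.0 174.6 r 16.3 ztop 0.113 px [263. 284.] n 141
hue111 x,y mm 531.0 192.5 r 15.6 ztop 0.114 px [313. 298.] n 148
grey x,y mm 515.5 441.9 r 26.7 ztop 0.123 px [297. 403.] n 145
paddle 728 [0.491 0.413 0.073] [0.56  0.436 0.267]
```

View pics/fin.png

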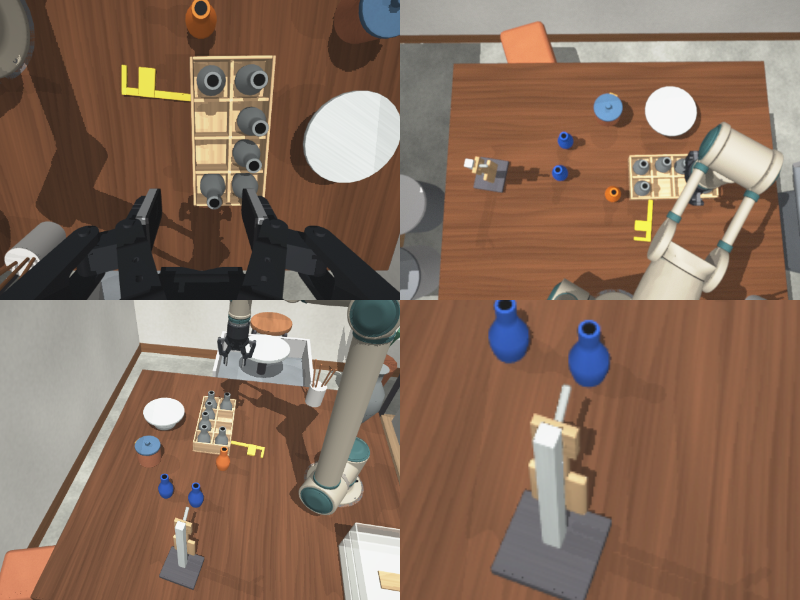

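The last picture shows every grey bench vase upright in the crate's far row, the two packed vases unmoved, and the paddle hanging blade-down on the peg. The blue and orange look-alikes, caliper, pot and wheel are where they were.

```bash
python3 -c "
from rig import manip; print(manip.sign_off())"
```

```text
the job is handed in; nothing more can be done
None
```

I hung the paddle on the peg with its blade down, stood the four grey bench vases upright in crate cells 1, 3, 5 and 7, left everything else where it was, and handed the job in at about 41 s of the 210 s limit.

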